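# Change the ink cartridges and lock the cap of a record-label stamping unit

## Task

Change the ink: move every spent grey cartridge from the ink unit to the blue tray, and stand every fresh orange cartridge upright in a pocket of its own in the unit. Then fit the white cap with its lugs in the collar's slots, press it down and turn it clockwise (seen from above) about a quarter turn to the stop, so that it springs up into its notch and stays locked; only after that press the red-tipped priming lever down until it stays down by itself. Leave the tape, the ink bottle and the wooden stamp where they stand.

Things in the scene. Friction and masses are not known exactly. Their poses are not given: they have to be found in the camera images.
- fresh0_center (a point): Fresh ink cartridge (2 to 4 are present): upright orange cylinder with a yellow disc on top, 30 mm diameter, 38 mm tall, 45 g, standing on the green cutting mat. This point is its centre, half-way up (19 mm above its foot); z is its axis.
- fresh1_center (a point): Fresh ink cartridge (2 to 4 are present): upright orange cylinder with a yellow disc on top, 30 mm diameter, 38 mm tall, 45 g, standing on the green cutting mat. This point is its centre, half-way up (19 mm above its foot); z is its axis.
- fresh2_center (a point): Fresh ink cartridge (2 to 4 are present): upright orange cylinder with a yellow disc on top, 30 mm diameter, 38 mm tall, 45 g, standing on the green cutting mat. This point is its centre, half-way up (19 mm above its foot); z is its axis.
- fresh3_center (a point): Fresh ink cartridge (2 to 4 are present): upright orange cylinder with a yellow disc on top, 30 mm diameter, 38 mm tall, 45 g, standing on the green cutting mat. This point is its centre, half-way up (19 mm above its foot); z is its axis.
- spent0_center (a point): Spent ink cartridge (2 or 3 are present): grey cylinder with a white disc on top, same size as a fresh one (30 mm diameter, 38 mm tall, 45 g), at the start standing in a pocket of the ink unit. This point is its centre, half-way up; z is its axis.
- spent1_center (a point): Spent ink cartridge (2 or 3 are present): grey cylinder with a white disc on top, same size as a fresh one (30 mm diameter, 38 mm tall, 45 g), at the start standing in a pocket of the ink unit. This point is its centre, half-way up; z is its axis.
- spent2_center (a point): Spent ink cartridge (2 or 3 are present): grey cylinder with a white disc on top, same size as a fresh one (30 mm diameter, 38 mm tall, 45 g), at the start standing in a pocket of the ink unit. This point is its centre, half-way up; z is its axis.
- spent3_center (a point): Spent ink cartridge (2 or 3 are present): grey cylinder with a white disc on top, same size as a fresh one (30 mm diameter, 38 mm tall, 45 g), at the start standing in a pocket of the ink unit. This point is its centre, half-way up; z is its axis.
- pocket0 (a point): Floor centre of one of the unit's four pockets, 30 mm above the table, 34 mm from the unit's axis. Pockets are quadrants of the pedestal, parted by a cross of fences 10 mm tall, with a fence 51 mm from the axis outside; a cartridge has 2 mm of play outward, 7 mm sideways, and rises 28 mm above the fences.
- pocket1 (a point): Floor centre of one of the unit's four pockets, 30 mm above the table, 34 mm from the unit's axis. Pockets are quadrants of the pedestal, parted by a cross of fences 10 mm tall, with a fence 51 mm from the axis outside; a cartridge has 2 mm of play outward, 7 mm sideways, and rises 28 mm above the fences.
- pocket2 (a point): Floor centre of one of the unit's four pockets, 30 mm above the table, 34 mm from the unit's axis. Pockets are quadrants of the pedestal, parted by a cross of fences 10 mm tall, with a fence 51 mm from the axis outside; a cartridge has 2 mm of play outward, 7 mm sideways, and rises 28 mm above the fences.
- pocket3 (a point): Floor centre of one of the unit's four pockets, 30 mm above the table, 34 mm from the unit's axis. Pockets are quadrants of the pedestal, parted by a cross of fences 10 mm tall, with a fence 51 mm from the axis outside; a cartridge has 2 mm of play outward, 7 mm sideways, and rises 28 mm above the fences.
- unit: Fixed ink unit of a label stamping machine. Origin on its vertical axis at table height. Round grey base (radius 86 mm, 8 mm thick), black pedestal with four pockets in the middle, and round it an aluminium bayonet collar for the cap: inner radius 66 mm, outer 80 mm, top 32 mm above the table. A grey block on its +y side carries the lever.
- slot0 (a point): Middle of the collar's open slot on the unit's +x side (green mark on the base outside it), 73 mm from the unit's axis, 32 mm above the table. The slot is about 23 mm wide; a lug of the cap goes down through it, then turns clockwise seen from above, under the collar's lip (underside 21 mm above the table). Counterclockwise is blocked. An equal slot is opposite, on -x.
- notch0 (a point): Middle of the notch in the lip (brass segment) for the lug that went in at slot0, 80 degrees clockwise from the slot; the stop is at 83 degrees. The notch, 3 mm deep, lets the lug spring up anywhere from 76 to 83 degrees and then holds it. The other lug has an equal one opposite.
- seat_top (a point): Centre of the black rubber seat ring inside the collar, at the height of its unpressed top (20 mm above the table); does not move. It is sprung and carries the cap's rim: 20 mm up unpressed (too high to turn), to be pressed below 13 mm to turn, bottoms at 9 mm (about 5 N on the cap), rises to 16 mm when locked in the notch.
- cap_grip (a point): White round bayonet cap, 125 mm diameter, 250 g, open below, upright on the table at the left. This point: centre of its wooden handle bar, on its axis, 87 mm above the cap's rim (lower edge). Bar 64 mm long along the cap's x, 22 mm wide, 34 mm tall, on top of the 70 mm tall cap. z up. Locked, this point is 103 mm above the table; resting unpressed on the seat 107; pressed right down 96.
- cap_lug (a point): Outer end of one of the cap's two green lugs, 75 mm from its axis on its +x side, 5 mm above the rim; the other is opposite on -x, both under the ends of the handle bar, with green stripes above. Each is 14 mm wide, 6 mm thick. The cap may go on either way round; it has about 3 mm of radial play in the collar and over the pedestal.
- lever_tip (a point): Top centre of the red pad (34 mm long, 28 mm wide) at the free end of the steel priming lever. The lever points along the unit's -x; its pivot, a level axis along the unit's y, is fixed at x 25, y 125 mm from the unit's axis and 52 mm above the table, 110 mm from the pad. The raised pad's top is about 112 mm above the table; pressed down, about 54 mm.
- lever (a joint): Angle of the priming lever, rad: 0 raised, 0.55 fully down. Over-centre spring strut behind it: it pushes back with about 4 N at the pad at first, less and less, until 0.36 rad; beyond that it snaps down and is held at 0.55.
- tray: Fixed blue open tray for spent cartridges, 120 mm (x) by 160 mm (y), 22 mm tall, walls and floor about 4 to 5 mm thick. Origin at the centre of its underside.
- tape: Bystander: black roll of tape lying flat, 90 mm diameter, 48 mm tall. Origin at its underside.
- ink_bottle: Bystander: white ink bottle, 40 mm diameter, 110 mm tall. Origin at its underside.
- stamp: Bystander: wooden hand stamp with a bulb handle, 72 mm diameter, 108 mm tall. Origin at its underside.
Things that resemble listed ones, but are neither listed nor needed, are in the scene too. Several things look just like the part that bears cap_grip: the one meant starts farthest from the robot's base.

How it is judged:
By the outcome, as a careful person would: the job done as asked, in the order asked, and still so for the second after the job is handed in, with the robot touching nothing.
Of spent0, spent1, spent2, spent3 only 2 to 3 are there at a start; the rules pass over those that are not, and their reading is None.
Of fresh0, fresh1, fresh2, fresh3 only 2 to 4 are there at a start; the rules pass over those that are not, and their reading is None.
At some moment in a run one of fresh0, fresh1, fresh2, fresh3 may be knocked a few centimetres aside while the robot is not near it.
It also fails if it takes over 210 s, if anything falls off the work surface, if the arm or the gripper's body presses on something with over 40 N, if the wrist force passes 120 N, or if a joint passes its speed limit or range.

## Robot

A 6-joint arm with a two-finger parallel gripper is mounted at the origin on the work surface. World frame = base frame: x ahead of the robot, y to its left, z up, the work surface at z = 0. Lengths are in m, angles in degrees, forces in N, time in s.
With the tool pointing down it reaches from about 0.425 to 0.95 m from the base axis. Payload 14.7 kg.
Tool frame: the origin (TCP) lies midway between the tips of the shut fingers; the grasp point (between the pads) lies 19 mm behind it; z points along the fingers, y is the line along which they close (so a half turn about z gives the same grasp; the last joint's range is limited). The gripper opens to 85 mm and grips with 20 to 120 N. Pads are 22 mm wide; open, the fingers measure 114 mm over their backs; the gripper's body (76 mm by 85 mm) begins 54 mm behind the grasp point. The pads swing forward as they close: fully open they stand 13 mm farther back than shut.
Start: joints at [72.044, 27.513, 91.461, -0, 61.026, -2.67], TCP at [0.171, 0.627, 0.231] pointing down, gripper open.
Joint ranges: [-157.49, 157.49], [-46.99, 117.5], [13.45, 153.17], [-89.5, 269.5], [5.16, 153.95], [-167.48, 167.48]. Speed limits (degrees/s): [108.29, 108.29, 136.94, 172.46, 172.46, 172.46].

## Interface

Orientations are given as [roll, pitch, yaw] about the fixed x, y, z axes, in that order (R = Rz(yaw) Ry(pitch) Rx(roll)).
In Python, from cell import robot gives the robot as it stands. The module is installed in compiled form; this text tells all that it offers.
- The arm moves only by the tool play_rows, never from a script. Its argument "rows" is a list of rows, each a list of 7 numbers: the shift along the tool's x, y, z each as a share of 500 mm, from -1 to 1, then the turn, a rotation vector about the tool's x, y, z each as a share of pi rad, from -1 to 1, then the finger opening in mm, from 0 to 85.4. In form: [[x, y, z, wx, wy, wz, fingers], ...]. A call has exactly 8 rows; each row is the pose to reach, as a shift and turn from the pose commanded when the call began, along the tool's axes at that moment, turning the shorter way round; what a row does not reach only later rows make up. A row lasts 1/12 s, in which the tool goes at most 41.7 mm and 7.16 degrees, less where a joint would pass 70% of its speed; a pose out of reach is approached as far as the arm can. A call with a number of a shift or a turn outside -1 to 1 is refused whole. A call with a gripper value outside its range is refused whole. The fingers move at their own pace and stop on an object; "squeeze" is the grip in N (left out, the last holds). Time passes only in rows, so rows that repeat a pose let the fingers close, or fill a call up. It gives the time, the measured TCP pose, the force, the opening and the grip force at its end, in the units of the state.
- robot.read_state(): the state, without advancing time (a new reading comes with each control period).
- robot.camera(name): name is "scene" or "top" or "wrist"; returns a dict with "img" (400x640x3 uint8, red, green, blue), "fx", "fy", "cx", "cy" (pixels), "k1" (the pictures are not rectified: a ray, as slopes to the right and down, at radius r is drawn at 1 + k1 r^2 times it, then the intrinsics apply), "origin" and "attitude" of the camera in the world. Camera axes: x right, y down, z forward; pixel columns grow to the right and rows downward; lengths in m; the calibration is good to about 2 mm. A picture is of the moment at which its call begins. There is no depth.
- robot.finish_job(): hands the job in; it is judged then, once.
Trained networks look in a picture, given as the dict that the camera call returned (one of the last four; its "shot" number tells which), for a name from the list of things; names that differ only in an ending like _2 or _b are one class to them, and where a whole thing is asked for, a point or a joint stands for the part that bears it (a point fixed in the world has none). Each returns a list of dicts, best first, with "p" (0 to 1); they miss things now and then, are a little off and sometimes report something else, mostly with a low value. They report only what shows in the picture. A call takes as long as a camera call. They do not tell look-alikes from the thing itself.
- robot.boxes_of(picture, target): "xy" ([column, row] in pixels, amid what is visible of it).
- robot.place_of(picture, target): "xy" ([column, row] in pixels: a listed point, or the origin of a listed thing).
The state is a dict: "time_s": time; "joints": joint angles; "qd": joint speeds; "effort": joint torques, N m; "ee_pos": TCP position; "tcp_rot": TCP orientation; "wrist_force": force on the tool from outside, world axes, zero at the start; "ft_torque": the same for the moment, N m; "width": finger opening in m; "grip_force": force on a finger pad.
Only numpy, scipy, OpenCV 4.12 (cv2) and the standard library are available. Lean on these libraries where they do the work, as an engineer would, in place of code of your own. Each camera call takes 0.05 s, during which the arm holds its last target. There are 200 camera calls.

## Working session

There is one attempt and no reset: what is moved stays moved. The work goes in short steps, Python scripts to look and compute and a tool call to move; the robot and the scene stay as the last step left them, time stands still between calls to the robot, and variables do not carry over. Pictures are saved under pics/ and viewed, at most 14 in all, crops included, and the job is handed in when it is done.

Besides the shell and the picture viewer there is one more tool, called after "Request:" in YAML: its name, and indented under it one key for each argument. play_rows: Moves the arm, as the interface text tells. Its arguments: {"type":"object","properties":{"rows":{"type":"array","items":{"type":"array","items":{"type":"number"}}},"squeeze":{"type":"number"}},"required":["rows"]}

```bash
mkdir -p pics; cat > h.py <<'E'
import numpy as np, cv2
from scipy.spatial.transform import Rotation as R
from cell import robot
def rot(a):
    a=np.array(a,float)
    return a if a.shape==(3,3) else R.from_euler('xyz',a,degrees=True).as_matrix()
def ray(c,xy):
    u=np.array([(xy[0]-c['cx'])/c['fx'],(xy[1]-c['cy'])/c['fy']]); s=u.copy()
    for _ in range(20): s=u/(1+c['k1']*(s@s))
    d=rot(c['attitude'])@np.array([s[0],s[1],1]); return np.array(c['origin']),d
def atz(c,xy,z):
    o,d=ray(c,xy); return o+d*(z-o[2])/d[2]
def proj(c,p):
    q=rot(c['attitude']).T@(np.array(p)-c['origin']); s=q[:2]/q[2]; s=s*(1+c['k1']*(s@s))
    return [c['fx']*s[0]+c['cx'],c['fy']*s[1]+c['cy']]
def save(c,n): cv2.imwrite(f'pics/{n}.png',cv2.cvtColor(c['img'],cv2.COLOR_RGB2BGR))
def see(c,names,z=None,n=8,pm=0.2):
    for t in names:
        for d in robot.place_of(c,t)[:n]:
            if d['p']>pm: print(t,round(d['p'],2),np.round(d['xy'],1),'' if z is None else np.round(atz(c,d['xy'],z[t] if isinstance(z,dict) else z),4))
Z=dict(fresh0_center=.019,spent0_center=.049,pocket0=.03,unit=0,slot0=.032,notch0=.02,seat_top=.02,cap_grip=.087,cap_lug=.005,lever_tip=.112,tray=0,tape=0,ink_bottle=0,stamp=0)
E
python3 - <<'E'
from h import *
print(robot.read_state())
for n in('top','scene'):
    c=robot.camera(n); save(c,n+'0'); print(n,c['origin'],c['attitude'],c['fx'],c['k1'])
    see(c,Z.keys(),Z)
E
```

```text
{'time_s': 0.0, 'joints': array([ 7.20444532e+01,  2.75481877e+01,  9.14936933e+01,  1.73334101e-03,
        6.10270337e+01, -2.67008438e+00]), 'qd': array([ 0.02904316,  0.04902999, -0.01173795,  0.08442543,  0.00888392,
       -0.03531023]), 'effort': array([ 2.61390240e-03, -9.50640035e+01, -4.30192995e+01,  4.96708526e-04,
        1.21906566e-02, -3.91439286e-06]), 'ee_pos': array([0.17120171, 0.62661851, 0.23069165]), 'tcp_rot': array([-1.79931231e+02, -4.72413831e-03,  1.64713694e+02]), 'wrist_force': array([-1.00075887, -0.82719512,  0.16768878]), 'ft_torque': array([ 0.02216718, -0.02547216, -0.02275506]), 'grip_force': 0.0, 'width': 0.08519734001638062}
top [0.33368146 0.04764276 1.71481153] [-174.28731423    1.11453859  -90.52732901] 519.3550506522656 -0.08329891518239872
fresh0_center 0.68 [399.3 130.8] [ 0.7259 -0.197   0.019 ]
fresh0_center 0.56 [418. 212.] [ 0.4546 -0.2512  0.019 ]
spent0_center 0.47 [332.7 178.2] [0.5651 0.0269 0.049 ]
pocket0 0.87 [326.9 190.6] [0.5271 0.0461 0.03  ]
pocket0 0.78 [341.6 193.4] [ 0.5173 -0.0017  0.03  ]
pocket0 0.65 [346.7 180.4] [ 0.5
[... 1688 characters left out ...]
.77 [358.2 118.5] [0.1859 0.3523 0.087 ]
cap_grip 0.74 [412.9 124.7] [0.2998 0.5004 0.087 ]
cap_grip 0.38 [401.6 277.5] [0.8144 0.1243 0.087 ]
cap_lug 0.9 [339.1 143.2] [0.1858 0.28   0.005 ]
cap_lug 0.64 [430.  235.3] [0.6811 0.3151 0.005 ]
cap_lug 0.63 [392.2 142.5] [0.2641 0.4505 0.005 ]
cap_lug 0.5 [309.  232.9] [0.5257 0.013  0.005 ]
lever_tip 0.63 [350.8 186.2] [0.5061 0.1526 0.112 ]
lever_tip 0.56 [316.3 231.8] [ 0.6186 -0.0046  0.112 ]
lever_tip 0.32 [209.5 243.1] [ 0.5388 -0.2561  0.112 ]
tray 0.93 [374.1 186.5] [0.432  0.2797 0.    ]
tape 0.86 [348.9 300.8] [0.7685 0.0127 0.    ]
ink_bottle 0.79 [261.8 317. ] [ 0.7185 -0.1967  0.    ]
stamp 0.66 [400.1 279.8] [0.77   0.1604 0.    ]
```

```bash
python3 - <<'E'
import cv2
a=cv2.imread('pics/top0.png')[90:320,150:450]; cv2.imwrite('pics/a.png',cv2.resize(a,None,fx=2.6,fy=2.6,interpolation=3))
a=cv2.imread('pics/scene0.png')[90:350,150:490]; cv2.imwrite('pics/b.png',cv2.resize(a,None,fx=2.3,fy=2.3,interpolation=3))
E
```

```text
(no output)
```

View pics/a.png

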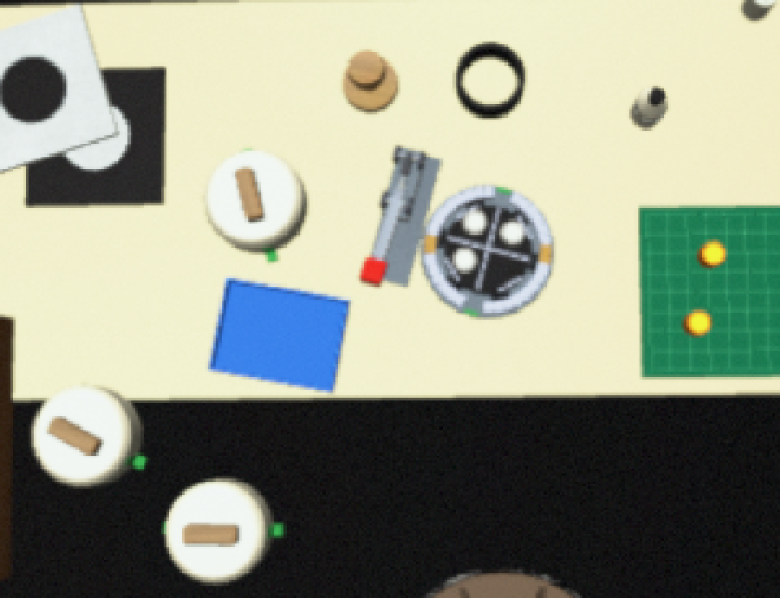

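View pics/b.png

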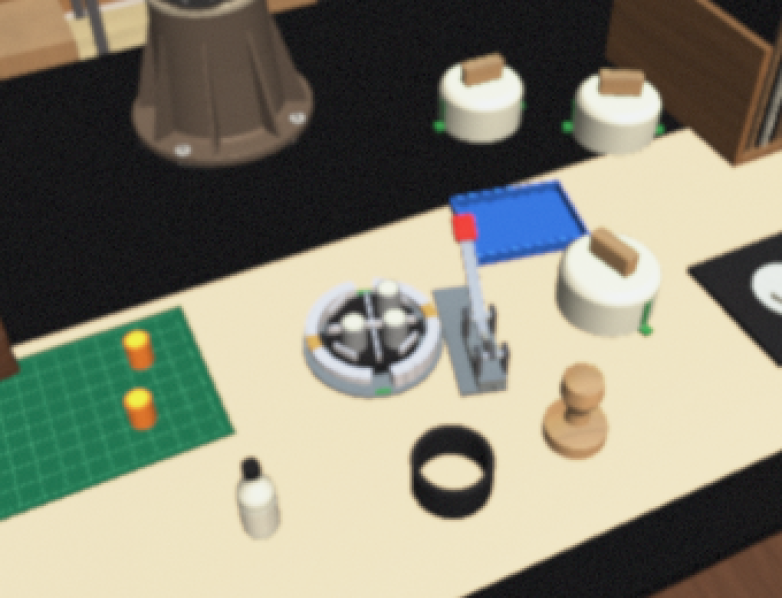

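Two orange cartridges are on the mat, at about (424,187) and (418,214) in the full top image. Three grey ones stand in the unit, with the empty pocket lower right, and the blue tray is at about (258,220). The wanted cap is the upper one at about (248,166), the farthest from the base.

```bash
cat >> h.py <<'E'
def plan(wps):
    """wps: (x,y,z,yaw,fingers,extra_rows) world mm/deg; '|' = new call. prints rows"""
    s=robot.read_state(); b=np.array(s['ee_pos'])*1000; Rb=rot(s['tcp_rot']); p=b.copy(); Rp=Rb; used=0
    print('at',np.round(b,1),np.round(s['tcp_rot'],1),'w',round(s['width']*1000,1))
    for w in wps:
        if w=='|': b,Rb,used=p,Rp,0; print('--call'); continue
        t=np.array(w[:3],float); Rt=R.from_euler('xyz',[180,0,w[3]],degrees=True).as_matrix()
        n=int(np.ceil(max(np.linalg.norm(t-p)/41.7,np.degrees(R.from_matrix(Rp.T@Rt).magnitude())/7.16)))+ (w[5] if len(w)>5 else 1)
        used+=n
        print(n,f'(sum {used})',np.round(np.r_[Rb.T@(t-b)/500,R.from_matrix(Rb.T@Rt).as_rotvec()/np.pi,w[4]],4).tolist()); p,Rp=t,Rt
def uw(r,a,u=(544,14,-17)):
    """unit frame polar (r mm, angle deg) -> world xy mm"""
    t=np.radians(a+u[2]); return u[0]+r*np.cos(t),u[1]+r*np.sin(t)
E
python3 - <<'E'
from h import *
c=robot.camera('top'); hsv=cv2.cvtColor(c['img'],cv2.COLOR_RGB2HSV)
m=cv2.inRange(hsv,(8,150,120),(35,255,255))
n,l,st,ce=cv2.connectedComponentsWithStats(m)
for i in range(1,n):
    if st[i,4]>15: print(ce[i],st[i],atz(c,ce[i],.03))
c=robot.camera('wrist'); print(c['origin'],c['attitude'],c['fx'])
plan([(300,500,300,118,85),'|',(480,180,300,118,85),'|',(530,-40,300,118,85)])
E
```

```text
[465.1751663  108.56984479] [453  97  25  25 451] [ 0.79705719 -0.41774744  0.03      ]
[423.73972603 187.04109589] [419 183  10   9  73] [ 0.53524891 -0.27035552  0.03      ]
[418.09859155 213.90140845] [414 210   9   9  71] [ 0.44757372 -0.24937567  0.03      ]
[0.09477732 0.6477812  0.3734373 ] [1.62076604e+02 7.31037459e-04 7.47110117e+01] 317.8159031043088
at [171.3 627.  231.3] [180.   -0.  164.7] w 85.5
8 (sum 8) [-0.3152, -0.1772, -0.1374, 0.0, -0.0, 0.2595, 85.0]
--call
10 (sum 10) [-0.7341, 0.0174, 0.0, 0.0, 0.0, 0.0, 85.0]
--call
7 (sum 7) [-0.4354, -0.1183, -0.0, 0.0, 0.0, 0.0, 85.0]
```

Request:
play_rows:
  rows:
    - [-0.315,-0.177,-0.137,0,0,0.26,85]
    - [-0.315,-0.177,-0.137,0,0,0.26,85]
    - [-0.315,-0.177,-0.137,0,0,0.26,85]
    - [-0.315,-0.177,-0.137,0,0,0.26,85]
    - [-0.315,-0.177,-0.137,0,0,0.26,85]
    - [-0.315,-0.177,-0.137,0,0,0.26,85]
    - [-0.315,-0.177,-0.137,0,0,0.26,85]
    - [-0.315,-0.177,-0.137,0,0,0.26,85]

```text
time_s: 2.27
ee_pos: [0.3005, 0.4998, 0.3002]
tcp_rot: [180.0, -0.0, 117.6]
wrist_force: [0.4, 0.2, 0.3]
width: 0.0855
grip_force: 0.0
```

Request:
play_rows:
  rows:
    - [-0.62,0.015,0,0,0,0,85]
    - [-0.62,0.015,0,0,0,0,85]
    - [-0.62,0.015,0,0,0,0,85]
    - [-0.62,0.015,0,0,0,0,85]
    - [-0.62,0.015,0,0,0,0,85]
    - [-0.62,0.015,0,0,0,0,85]
    - [-0.62,0.015,0,0,0,0,85]
    - [-0.62,0.015,0,0,0,0,85]

```text
time_s: 2.93
ee_pos: [0.4532, 0.2264, 0.2998]
tcp_rot: [180.0, 0.1, 118.0]
wrist_force: [-0.4, 0.8, -0.6]
width: 0.0848
grip_force: 0.0
```

Request:
play_rows:
  rows:
    - [-0.55,-0.116,0,0,0,0,60]
    - [-0.55,-0.116,0,0,0,0,60]
    - [-0.55,-0.116,0,0,0,0,60]
    - [-0.55,-0.116,0,0,0,0,60]
    - [-0.55,-0.116,0,0,0,0,60]
    - [-0.55,-0.116,0,0,0,0,60]
    - [-0.55,-0.116,0,0,0,0,60]
    - [-0.55,-0.116,0,0,0,0,60]

```text
time_s: 3.6
ee_pos: [0.5306, -0.0451, 0.2996]
tcp_rot: [-180.0, 0.1, 117.9]
wrist_force: [0.0, 0.3, -0.2]
width: 0.0599
grip_force: 0.0
```

```bash
python3 - <<'E'
from h import *
c=robot.camera('wrist'); save(c,'w1'); print(c['origin'],c['attitude']); print(robot.read_state()['ee_pos'],robot.read_state()['tcp_rot'],robot.read_state()['time_s'])
see(c,['spent0_center','pocket0','unit','slot0','notch0','seat_top','lever_tip'],Z)
E
```

```text
[0.49325502 0.02497121 0.4416388 ] [1.61960345e+02 5.43678284e-02 2.79312951e+01]
[ 0.52977117 -0.04284463  0.29947653] [-1.79982744e+02  1.06705593e-02  1.17898128e+02] 3.65
spent0_center 0.62 [382.6 125.9] [0.5745 0.0278 0.049 ]
pocket0 0.97 [322.7 121.4] [ 0.5085 -0.003   0.03  ]
pocket0 0.8 [376.9 120.9] [0.5688 0.0298 0.03  ]
pocket0 0.77 [353.2 148.1] [ 0.5593 -0.0144  0.03  ]
pocket0 0.65 [349.9  94.8] [0.523  0.0413 0.03  ]
unit 0.78 [351.8 122.7] [0.5453 0.012  0.    ]
unit 0.24 [475.4 197.1] [0.7593 0.0052 0.    ]
slot0 0.95 [392.2 161.2] [ 0.6126 -0.0051  0.032 ]
slot0 0.52 [326.8 122.2] [ 0.5134 -0.0013  0.032 ]
notch0 0.84 [321.7 167.3] [ 0.5361 -0.058   0.02  ]
notch0 0.51 [475.1 196.2] [0.7461 0.0069 0.02  ]
seat_top 0.8 [352.2 121.6] [0.5427 0.014  0.02  ]
seat_top 0.48 [385.  128.3] [0.5848 0.0268 0.02  ]
lever_tip 0.64 [352.2 149.3] [ 0.5459 -0.0081  0.112 ]
lever_tip 0.32 [351.1  91.9] [0.5168 0.041  0.112 ]
```

View pics/w1.png

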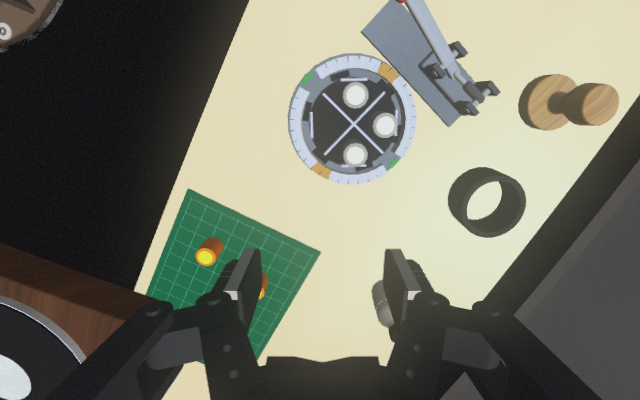

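The unit's collar is centred at about (353,119). The green marks are at (309,78) and (393,162), and the three white tops at (355,95), (385,125) and (355,155). I'll measure these by colour.

```bash
cat >> h.py <<'E'
def blobs(c,lo,hi,z,amin=20,roi=None):
    hsv=cv2.cvtColor(c['img'],cv2.COLOR_RGB2HSV); m=cv2.inRange(hsv,lo,hi)
    if roi: k=np.zeros_like(m); k[roi[1]:roi[3],roi[0]:roi[2]]=1; m=m*k
    n,l,st,ce=cv2.connectedComponentsWithStats(m); out=[]
    for i in range(1,n):
        if st[i,4]>=amin: out.append((ce[i].round(1).tolist(),int(st[i,4]),(atz(c,ce[i],z)*1000).round(1)[:2].tolist()))
    return out
E
python3 - <<'E'
from h import *
c=robot.camera('wrist'); roi=(280,40,425,195)
print('green',blobs(c,(45,90,60),(80,255,255),.009,10,roi))
print('brass',blobs(c,(10,80,80),(30,255,255),.032,20,roi))
print('tops',blobs(c,(0,0,200),(179,40,255),.068,80,roi))
g=cv2.cvtColor(c['img'],cv2.COLOR_RGB2GRAY)
h=cv2.HoughCircles(g[40:195,280:425],cv2.HOUGH_GRADIENT,1.5,15,param1=100,param2=18,minRadius=8,maxRadius=17)
for x in h[0][:8]: print(x, (atz(c,(x[0]+280,x[1]+40),.068)*1000).round(1))
print('yellow',blobs(c,(22,120,120),(35,255,255),.038,20))
E
```

```text
green [([305.9, 82.5], 58, [465.1, 34.9]), ([391.0, 167.4], 46, [620.7, -8.8])]
brass [([385.9, 78.0], 233, [550.0, 85.4]), ([320.1, 174.4], 187, [535.8, -59.1])]
tops [([346.8, 70.2], 750, [502.6, 67.0]), ([394.7, 158.5], 3918, [601.3, 7.9]), ([354.0, 100.4], 299, [525.5, 42.8]), ([299.1, 132.4], 864, [486.9, -18.3]), ([352.5, 127.8], 265, [539.1, 15.4]), ([383.7, 130.6], 270, [572.6, 29.7]), ([353.7, 160.1], 256, [559.1, -16.9])]
[74.25 60.75 12.8 ] [525.9  42.6  68. ]
[ 81.75 120.75  16.1 ] [567.9 -13.   68. ]
[ 63.75 122.25  16.1 ] [549.9 -24.7  68. ]
[104.25      74.25      14.450001] [563.6  45.9  68. ]
[81.75 35.25 16.1 ] [519.8  70.2  68. ]
[102.75  90.75   9.5 ] [571.7  29.1  68. ]
[96.75     54.75     14.450001] [545.   60.3  68. ]
[54.75 50.25 12.8 ] [501.   42.2  68. ]
yellow [([204.2, 260.8], 154, [447.5, -248.9])]
```

```bash
sed -i 's/u=(544,14,-17)/u=(543,13,-15.65)/' h.py; python3 - <<'E'
from h import *
c=robot.camera('top'); print('tray',blobs(c,(100,120,80),(125,255,255),.012,300))
hsv=cv2.cvtColor(c['img'],cv2.COLOR_RGB2HSV); m=cv2.inRange(hsv,(100,120,80),(125,255,255))
k=max(cv2.findContours(m,0,1)[0],key=cv2.contourArea); q=cv2.boxPoints(cv2.minAreaRect(k)); print([(atz(c,p,.018)*1000).round()[:2].tolist() for p in q])
print('slots',uw(34,45),uw(34,135),uw(34,225),uw(34,-45))
A=uw(34,45)
plan([(*A,110,119.35,52,2),(*A,43,119.35,52,1),'|',(*A,43,119.35,20,4),(*A,160,119.35,20,1)])
E
```

```text
tray [([257.0, 218.4], 1690, [439.8, 277.2])]
[[397.0, 365.0], [512.0, 344.0], [482.0, 189.0], [368.0, 210.0]]
slots (np.float64(572.6358237048737), np.float64(29.664871836700204)) (np.float64(526.3351281632998), np.float64(42.635823704873744)) (np.float64(513.3641762951263), np.float64(-3.6648718367002004)) (np.float64(559.6648718367002), np.float64(-16.635823704873744))
at [529.1 -39.7 299.9] [180.   0. 118.] w 60.2
7 (sum 7) [0.0816, 0.142, 0.3798, 0.0, 0.0, -0.0075, 52.0]
3 (sum 10) [0.0816, 0.142, 0.5138, 0.0, 0.0, -0.0075, 52.0]
--call
4 (sum 4) [0.0, 0.0, 0.0, 0.0, 0.0, 0.0, 20.0]
4 (sum 8) [0.0, 0.0, -0.234, 0.0, 0.0, 0.0, 20.0]
```

Request:
play_rows:
  rows:
    - [0.082,0.142,0.3,0,0,-0.0075,52]
    - [0.082,0.142,0.38,0,0,-0.0075,52]
    - [0.082,0.142,0.38,0,0,-0.0075,52]
    - [0.082,0.142,0.38,0,0,-0.0075,52]
    - [0.082,0.142,0.38,0,0,-0.0075,52]
    - [0.082,0.142,0.38,0,0,-0.0075,52]
    - [0.082,0.142,0.38,0,0,-0.0075,52]
    - [0.082,0.142,0.42,0,0,-0.0075,52]

```text
time_s: 4.77
ee_pos: [0.5752, 0.0291, 0.0931]
tcp_rot: [179.7, 0.2, 119.3]
wrist_force: [2.2, 1.0, -0.0]
width: 0.0518
grip_force: 0.0
```

Request:
play_rows:
  squeeze: 40
  rows:
    - [0,0,0.06,0,0,0,52]
    - [0,0,0.094,0,0,0,52]
    - [0,0,0.094,0,0,0,52]
    - [0,0,0.094,0,0,0,20]
    - [0,0,0.094,0,0,0,20]
    - [0,0,0.094,0,0,0,20]
    - [0,0,0.094,0,0,0,20]
    - [0,0,0.094,0,0,0,20]

```text
time_s: 5.43
ee_pos: [0.5741, 0.0288, 0.0451]
tcp_rot: [179.8, 0.1, 119.3]
wrist_force: [-1.9, -1.0, 10.1]
width: 0.0287
grip_force: 39.7
```

```bash
python3 - <<'E'
from h import *
s=robot.read_state(); print(s['wrist_force'],s['grip_force'])
A=uw(34,45)
plan([(*A,165,119.35,20,0),(441,282,165,79,20,2),'|',(449.5,326,165,79,20,0),(449.5,326,22,79,20,2),(449.5,326,22,79,55,2),'|',(449.5,326,165,79,55,0)])
E
```

```text
[-1.92695275 -1.03991997 10.12308149] 39.68440890312195
at [574.1  28.8  45.1] [1.798e+02 1.000e-01 1.193e+02] w 28.7
3 (sum 3) [0.0025, -0.001, -0.2397, 0.0009, 0.0005, -0.0005, 20.0]
9 (sum 12) [0.5715, 0.0161, -0.2406, 0.001, 0.0002, 0.2237, 20.0]
--call
2 (sum 2) [0.0896, -0.0001, -0.0, 0.0, 0.0, 0.0, 20.0]
6 (sum 8) [0.0896, -0.0001, 0.286, 0.0, 0.0, 0.0, 20.0]
2 (sum 10) [0.0896, -0.0001, 0.286, 0.0, 0.0, 0.0, 55.0]
--call
4 (sum 4) [0.0, 0.0, -0.286, 0.0, 0.0, 0.0, 55.0]
```

Request:
play_rows:
  rows:
    - [0,0,-0.08,0,0,0,20]
    - [0,0,-0.16,0,0,0,20]
    - [0,0,-0.24,0,0,0,20]
    - [0.3,0.01,-0.24,0,0,0.22,20]
    - [0.45,0.014,-0.24,0,0,0.22,20]
    - [0.45,0.014,-0.24,0,0,0.22,20]
    - [0.45,0.014,-0.24,0,0,0.22,20]
    - [0.45,0.014,-0.24,0,0,0.22,20]

```text
time_s: 6.1
ee_pos: [0.4872, 0.195, 0.1647]
tcp_rot: [179.8, -0.1, 87.1]
wrist_force: [2.0, 0.7, -1.1]
width: 0.0284
grip_force: 39.8
```

```bash
python3 - <<'E'
from h import *
plan([(449.5,326,165,79,20,0),(449.5,326,22,79,20,2),'|',(449.5,326,22,79,55,2),(449.5,326,165,79,55,0)])
E
```

```text
at [487.2 195.  164.7] [ 1.798e+02 -1.000e-01  8.710e+01] w 28.4
4 (sum 4) [0.2578, -0.0885, -0.0005, 0.0008, -0.0004, 0.045, 20.0]
6 (sum 10) [0.2575, -0.0893, 0.2855, 0.0008, -0.0004, 0.045, 20.0]
--call
2 (sum 2) [0.0, 0.0, 0.0, 0.0, 0.0, 0.0, 55.0]
4 (sum 6) [0.0, 0.0, -0.286, 0.0, 0.0, 0.0, 55.0]
```

Request:
play_rows:
  rows:
    - [0.24,-0.085,0,0,0,0.03,20]
    - [0.24,-0.085,0,0,0,0.03,20]
    - [0.24,-0.085,0,0,0,0.03,20]
    - [0.24,-0.085,0,0,0,0.03,20]
    - [0.24,-0.085,0.07,0,0,0.03,20]
    - [0.24,-0.085,0.14,0,0,0.03,20]
    - [0.24,-0.085,0.18,0,0,0.03,20]
    - [0.24,-0.085,0.18,0,0,0.03,20]

```text
time_s: 6.77
ee_pos: [0.4489, 0.3145, 0.0707]
tcp_rot: [-179.8, 0.1, 82.1]
wrist_force: [-0.8, -1.4, -1.8]
width: 0.0287
grip_force: 39.8
```

```bash
python3 - <<'E'
from h import *
B=uw(34,135)
plan([(449.5,326,22,79,20,2),(449.5,326,22,79,55,3),'|',(449.5,326,160,79,55,0),'|',(480,180,160,29.35,52,2),'|',(*B,110,29.35,52,2),'|',(*B,48,29.35,52,2),(*B,48,29.35,20,4)])
E
```

```text
at [448.9 314.5  70.7] [-1.798e+02  1.000e-01  8.210e+01] w 28.7
4 (sum 4) [0.0232, -0.0017, 0.0973, -0.0009, 0.0008, 0.017, 20.0]
3 (sum 7) [0.0232, -0.0017, 0.0973, -0.0009, 0.0008, 0.017, 55.0]
--call
4 (sum 4) [0.0, 0.0, -0.276, 0.0, 0.0, 0.0, 55.0]
--call
9 (sum 9) [-0.275, 0.1156, 0.0, 0.0, -0.0, 0.2758, 52.0]
--call
6 (sum 6) [-0.0539, 0.2849, 0.1, 0.0, 0.0, 0.0, 52.0]
--call
4 (sum 4) [0.0, -0.0, 0.124, 0.0, 0.0, 0.0, 52.0]
4 (sum 8) [0.0, -0.0, 0.124, 0.0, 0.0, 0.0, 20.0]
```

Request:
play_rows:
  rows:
    - [0.02,0,0.05,0,0,0,20]
    - [0.02,0,0.09,0,0,0,20]
    - [0.02,0,0.096,0,0,0,20]
    - [0.02,0,0.096,0,0,0,20]
    - [0.02,0,0.096,0,0,0,55]
    - [0.02,0,0.096,0,0,0,55]
    - [0.02,0,0.096,0,0,0,55]
    - [0.02,0,0.096,0,0,0,55]

```text
time_s: 7.43
ee_pos: [0.4525, 0.3255, 0.0259]
tcp_rot: [179.9, -0.1, 82.0]
wrist_force: [-0.1, -0.1, 0.4]
width: 0.0549
grip_force: 0.0
```

Request:
play_rows:
  rows:
    - [0,0,-0.08,0,0,0,55]
    - [0,0,-0.16,0,0,0,55]
    - [0,0,-0.24,0,0,0,55]
    - [0,0,-0.28,0,0,0,52]
    - [-0.1,0.04,-0.28,0,0,0.1,52]
    - [-0.2,0.08,-0.28,0,0,0.2,52]
    - [-0.2,0.08,-0.28,0,0,0.2,52]
    - [-0.2,0.08,-0.28,0,0,0.2,52]

```text
time_s: 8.1
ee_pos: [0.4783, 0.217, 0.1656]
tcp_rot: [180.0, 0.0, 52.9]
wrist_force: [-0.4, 0.7, 0.1]
width: 0.0519
grip_force: 0.0
```

```bash
python3 - <<'E'
from h import *
B=uw(34,135)
plan([(*B,140,29.35,52,2),'|',(*B,48,29.35,52,2),(*B,48,29.35,20,4)])
E
```

```text
at [478.3 217.  165.6] [180.    0.   52.9] w 51.9
7 (sum 7) [-0.2201, 0.2869, 0.0514, 0.0003, -0.0, 0.1309, 52.0]
--call
5 (sum 5) [0.0, -0.0, 0.184, 0.0, 0.0, 0.0, 52.0]
4 (sum 9) [0.0, -0.0, 0.184, 0.0, 0.0, 0.0, 20.0]
```

Request:
play_rows:
  rows:
    - [-0.21,0.28,0.05,0,0,0.12,52]
    - [-0.21,0.28,0.05,0,0,0.12,52]
    - [-0.21,0.28,0.05,0,0,0.12,52]
    - [-0.21,0.28,0.05,0,0,0.12,52]
    - [-0.21,0.28,0.05,0,0,0.12,52]
    - [-0.21,0.28,0.05,0,0,0.12,52]
    - [-0.21,0.28,0.05,0,0,0.12,52]
    - [-0.21,0.28,0.05,0,0,0.12,52]

```text
time_s: 8.77
ee_pos: [0.5272, 0.0537, 0.1402]
tcp_rot: [-180.0, -0.0, 31.8]
wrist_force: [-0.4, 0.6, -1.3]
width: 0.0522
grip_force: 0.0
```

```bash
python3 - <<'E'
from h import *
B=uw(34,135)
plan([(*B,48,29.35,52,2),(*B,48,29.35,20,4),'|',(*B,160,29.35,20,0),(470,200,160,80,20,2),'|',(441,282,160,79,20,2)])
E
```

```text
at [527.2  53.7 140.2] [-180.    -0.    31.8] w 52.2
5 (sum 5) [-0.0132, 0.018, 0.1843, -0.0, -0.0001, 0.0137, 52.0]
4 (sum 9) [-0.0132, 0.018, 0.1843, -0.0, -0.0001, 0.0137, 20.0]
--call
3 (sum 3) [0.0, 0.0, -0.224, 0.0, 0.0, 0.0, 20.0]
10 (sum 13) [0.0561, -0.3296, -0.224, 0.0, 0.0, -0.2814, 20.0]
--call
5 (sum 5) [0.1514, -0.0856, -0.0, -0.0, -0.0, 0.0056, 20.0]
```

Request:
play_rows:
  rows:
    - [-0.013,0.018,0.06,0,0,0.0137,52]
    - [-0.013,0.018,0.12,0,0,0.0137,52]
    - [-0.013,0.018,0.16,0,0,0.0137,52]
    - [-0.013,0.018,0.184,0,0,0.0137,52]
    - [-0.013,0.018,0.184,0,0,0.0137,52]
    - [-0.013,0.018,0.184,0,0,0.0137,20]
    - [-0.013,0.018,0.184,0,0,0.0137,20]
    - [-0.013,0.018,0.184,0,0,0.0137,20]

```text
time_s: 9.43
ee_pos: [0.5273, 0.0424, 0.049]
tcp_rot: [180.0, -0.1, 29.4]
wrist_force: [-0.1, 0.8, -0.2]
width: 0.0284
grip_force: 39.4
```

Request:
play_rows:
  rows:
    - [0,0,0,0,0,0,20]
    - [0,0,0,0,0,0,20]
    - [0,0,-0.08,0,0,0,20]
    - [0,0,-0.16,0,0,0,20]
    - [0,0,-0.23,0,0,0,20]
    - [0,0,-0.23,0,0,0,20]
    - [0,0,-0.23,0,0,0,20]
    - [0,0,-0.23,0,0,0,20]

```text
time_s: 10.1
ee_pos: [0.5265, 0.0419, 0.1631]
tcp_rot: [180.0, -0.0, 29.3]
wrist_force: [-0.5, 0.3, -0.5]
width: 0.0291
grip_force: 39.8
```

Request:
play_rows:
  rows:
    - [0.05,-0.32,0,0,0,-0.28,20]
    - [0.05,-0.32,0,0,0,-0.28,20]
    - [0.05,-0.32,0,0,0,-0.28,20]
    - [0.05,-0.32,0,0,0,-0.28,20]
    - [0.05,-0.32,0,0,0,-0.28,20]
    - [0.05,-0.32,0,0,0,-0.28,20]
    - [0.05,-0.32,0,0,0,-0.28,20]
    - [0.05,-0.32,0,0,0,-0.28,20]

```text
time_s: 10.77
ee_pos: [0.469, 0.1936, 0.1615]
tcp_rot: [-179.9, 0.1, 80.2]
wrist_force: [0.2, -0.1, -0.1]
width: 0.0282
grip_force: 39.9
```

```bash
python3 - <<'E'
from h import *
B=uw(34,135)
plan([(441,282,65,79,20,2),'|',(441,282,26,79,20,2),(441,282,26,79,52,2)])
E
```

```text
at [469.  193.6 161.5] [-1.799e+02  1.000e-01  8.020e+01] w 28.2
6 (sum 6) [0.1648, -0.085, 0.193, -0.0007, 0.0004, 0.0064, 20.0]
--call
3 (sum 3) [0.0, -0.0, 0.078, 0.0, 0.0, 0.0, 20.0]
2 (sum 5) [0.0, -0.0, 0.078, 0.0, 0.0, 0.0, 52.0]
```

Request:
play_rows:
  rows:
    - [0.165,-0.085,0,0,0,0,20]
    - [0.165,-0.085,0.05,0,0,0,20]
    - [0.165,-0.085,0.12,0,0,0,20]
    - [0.165,-0.085,0.19,0,0,0,20]
    - [0.165,-0.085,0.25,0,0,0,20]
    - [0.165,-0.085,0.273,0,0,0,20]
    - [0.165,-0.085,0.273,0,0,0,20]
    - [0.165,-0.085,0.273,0,0,0,20]

```text
time_s: 11.43
ee_pos: [0.4427, 0.2818, 0.026]
tcp_rot: [-179.9, 0.1, 79.6]
wrist_force: [0.7, -0.5, -0.1]
width: 0.029
grip_force: 43.0
```

Request:
play_rows:
  rows:
    - [0,0,0,0,0,0,52]
    - [0,0,0,0,0,0,52]
    - [0,0,0,0,0,0,52]
    - [0,0,-0.08,0,0,0,52]
    - [0,0,-0.16,0,0,0,52]
    - [0,0,-0.24,0,0,0,52]
    - [0,0,-0.28,0,0,0,52]
    - [0,0,-0.28,0,0,0,52]

```text
time_s: 12.1
ee_pos: [0.4454, 0.2837, 0.1719]
tcp_rot: [179.6, -0.3, 79.7]
wrist_force: [1.9, -0.4, 1.5]
width: 0.0521
grip_force: 0.0
```

Request:
play_rows:
  rows:
    - [-0.185,0.116,0,0,0,0.28,52]
    - [-0.185,0.116,0,0,0,0.28,52]
    - [-0.185,0.116,0,0,0,0.28,52]
    - [-0.185,0.116,0,0,0,0.28,52]
    - [-0.185,0.116,0,0,0,0.28,52]
    - [-0.185,0.116,0,0,0,0.28,52]
    - [-0.185,0.116,0,0,0,0.28,52]
    - [-0.185,0.116,0,0,0,0.28,52]

```text
time_s: 12.77
ee_pos: [0.4835, 0.1808, 0.1666]
tcp_rot: [180.0, -0.0, 28.9]
wrist_force: [0.2, -0.2, 0.6]
width: 0.0519
grip_force: 0.0
```

Request:
play_rows:
  rows:
    - [-0.054,0.42,0.04,0,0,0,52]
    - [-0.054,0.42,0.04,0,0,0,52]
    - [-0.054,0.42,0.04,0,0,0,52]
    - [-0.054,0.42,0.04,0,0,0,52]
    - [-0.054,0.42,0.04,0,0,0,52]
    - [-0.054,0.42,0.04,0,0,0,52]
    - [-0.054,0.42,0.04,0,0,0,52]
    - [-0.054,0.42,0.04,0,0,0,52]

```text
time_s: 13.43
ee_pos: [0.5624, -0.0154, 0.1463]
tcp_rot: [-180.0, 0.0, 29.4]
wrist_force: [-0.5, 1.0, -0.0]
width: 0.0517
grip_force: 0.0
```

```bash
python3 - <<'E'
from h import *
B=uw(34,-45)
plan([(*B,48,29.35,52,2),(*B,48,29.35,20,4),'|',(*B,160,29.35,20,0),'|',(470,190,160,79,20,2),'|',(432,238,25,79,20,2)])
E
```

```text
at [562.4 -15.4 146.3] [-180.     0.    29.4] w 51.7
5 (sum 5) [-0.006, -0.0004, 0.1965, -0.0001, 0.0001, 0.0003, 52.0]
4 (sum 9) [-0.006, -0.0004, 0.1965, -0.0001, 0.0001, 0.0003, 20.0]
--call
3 (sum 3) [0.0, 0.0, -0.224, 0.0, 0.0, 0.0, 20.0]
--call
9 (sum 9) [0.0463, -0.4481, -0.0, 0.0, 0.0, -0.2758, 20.0]
--call
6 (sum 6) [0.0797, -0.0929, 0.27, 0.0, 0.0, 0.0, 20.0]
```

Request:
play_rows:
  rows:
    - [-0.006,0,0.06,0,0,0,52]
    - [-0.006,0,0.12,0,0,0,52]
    - [-0.006,0,0.17,0,0,0,52]
    - [-0.006,0,0.197,0,0,0,52]
    - [-0.006,0,0.197,0,0,0,52]
    - [-0.006,0,0.197,0,0,0,20]
    - [-0.006,0,0.197,0,0,0,20]
    - [-0.006,0,0.197,0,0,0,20]

```text
time_s: 14.1
ee_pos: [0.561, -0.0162, 0.0492]
tcp_rot: [179.9, -0.1, 29.4]
wrist_force: [0.1, -0.4, -0.8]
width: 0.0285
grip_force: 39.4
```

Request:
play_rows:
  rows:
    - [0,0,0,0,0,0,20]
    - [0,0,0,0,0,0,20]
    - [0,0,-0.08,0,0,0,20]
    - [0,0,-0.16,0,0,0,20]
    - [0,0,-0.23,0,0,0,20]
    - [0,0,-0.23,0,0,0,20]
    - [0,0,-0.23,0,0,0,20]
    - [0,0,-0.23,0,0,0,20]

```text
time_s: 14.77
ee_pos: [0.5601, -0.0168, 0.1631]
tcp_rot: [180.0, -0.0, 29.3]
wrist_force: [-0.9, 0.2, -1.3]
width: 0.0283
grip_force: 39.8
```

Request:
play_rows:
  rows:
    - [0.046,-0.45,0,0,0,-0.276,20]
    - [0.046,-0.45,0,0,0,-0.276,20]
    - [0.046,-0.45,0,0,0,-0.276,20]
    - [0.046,-0.45,0,0,0,-0.276,20]
    - [0.046,-0.45,0,0,0,-0.276,20]
    - [0.046,-0.45,0,0,0,-0.276,20]
    - [0.046,-0.45,0,0,0,-0.276,20]
    - [0.046,-0.45,0,0,0,-0.276,20]

```text
time_s: 15.43
ee_pos: [0.4686, 0.1915, 0.1616]
tcp_rot: [-179.9, 0.1, 79.5]
wrist_force: [-0.9, -0.6, 0.3]
width: 0.0285
grip_force: 39.9
```

```bash
python3 - <<'E'
from h import *
plan([(432,238,25,79,20,2)])
E
```

```text
at [468.6 191.5 161.6] [-1.799e+02  1.000e-01  7.950e+01] w 28.5
6 (sum 6) [0.0784, -0.0883, 0.2732, -0.0007, 0.0004, 0.0028, 20.0]
```

Request:
play_rows:
  rows:
    - [0.078,-0.088,0,0,0,0,20]
    - [0.078,-0.088,0.06,0,0,0,20]
    - [0.078,-0.088,0.12,0,0,0,20]
    - [0.078,-0.088,0.19,0,0,0,20]
    - [0.078,-0.088,0.25,0,0,0,20]
    - [0.078,-0.088,0.273,0,0,0,20]
    - [0.078,-0.088,0.273,0,0,0,20]
    - [0.078,-0.088,0.273,0,0,0,20]

```text
time_s: 16.1
ee_pos: [0.4336, 0.2363, 0.0251]
tcp_rot: [-179.9, 0.1, 78.8]
wrist_force: [-0.5, 0.5, -0.2]
width: 0.0288
grip_force: 43.2
```

Request:
play_rows:
  rows:
    - [0,0,0,0,0,0,52]
    - [0,0,0,0,0,0,52]
    - [0,0,0,0,0,0,52]
    - [0,0,-0.08,0,0,0,52]
    - [0,0,-0.16,0,0,0,52]
    - [0,0,-0.24,0,0,0,52]
    - [0,0,-0.28,0,0,0,52]
    - [0,0,-0.28,0,0,0,52]

```text
time_s: 16.77
ee_pos: [0.4368, 0.2385, 0.1716]
tcp_rot: [179.6, -0.3, 79.0]
wrist_force: [1.0, 1.5, 0.7]
width: 0.0517
grip_force: 0.0
```

Request:
play_rows:
  rows:
    - [-0.453,0.165,0,0,0,-0.222,70]
    - [-0.453,0.165,0,0,0,-0.222,70]
    - [-0.453,0.165,0,0,0,-0.222,70]
    - [-0.453,0.165,0,0,0,-0.222,70]
    - [-0.453,0.165,0,0,0,-0.222,70]
    - [-0.453,0.165,0,0,0,-0.222,70]
    - [-0.453,0.165,0,0,0,-0.222,70]
    - [-0.453,0.165,0,0,0,-0.222,70]

```text
time_s: 17.43
ee_pos: [0.473, -0.0053, 0.1667]
tcp_rot: [179.9, 0.1, 119.2]
wrist_force: [0.8, 1.3, -0.3]
width: 0.0698
grip_force: 0.0
```

```bash
python3 - <<'E'
from h import *
for n in('top','scene'):
    c=robot.camera(n); print(n,blobs(c,(22,120,120),(35,255,255),.038,15)); save(c,n+'1')
    see(c,['fresh0_center','spent0_center'],Z)
a=cv2.imread('pics/top1.png')[150:250,200:480]; b=cv2.imread('pics/scene1.png')[150:300,150:430]
cv2.imwrite('pics/c.png',cv2.resize(np.vstack([a,b]),None,fx=2.3,fy=2.3,interpolation=3))
plan([(480,-150,165,119.35,70,2),'|',(448,-249,110,119.35,70,2)])
E
```

```text
top [([465.7, 108.2], 379, [796.1, -417.3]), ([424.3, 186.5], 50, [536.0, -270.6]), ([418.7, 213.1], 56, [449.7, -250.0])]
fresh0_center 0.4 [419.7 209.2] [ 0.4637 -0.257   0.019 ]
spent0_center 0.57 [242.3 218.4] [0.4378 0.32   0.049 ]
scene [([208.6, 236.6], 54, [447.2, -249.3]), ([209.2, 262.3], 64, [534.2, -269.9]), ([172.3, 383.4], 963, [808.6, -419.0])]
fresh0_center 0.54 [210.2 243.6] [ 0.456  -0.2508  0.019 ]
spent0_center 0.63 [391.1 181.3] [0.4793 0.3075 0.049 ]
spent0_center 0.26 [305.6 239.8] [ 0.5804 -0.0196  0.049 ]
at [4.719e+02 2.000e-01 1.663e+02] [-180.   -0.  119.] w 70.0
6 (sum 6) [-0.2707, -0.1314, 0.0027, 0.0, -0.0, -0.002, 70.0]
--call
5 (sum 5) [-0.1412, -0.1528, 0.11, 0.0, 0.0, 0.0, 70.0]
```

View pics/c.png

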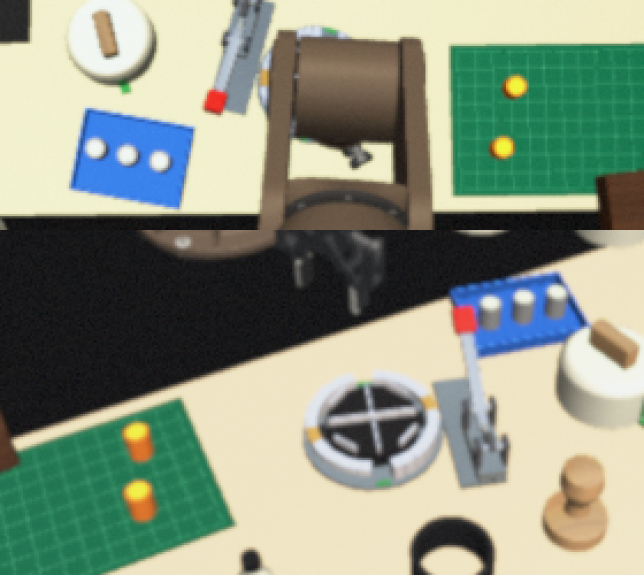

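All three spent cartridges stand upright in the tray and the unit is empty. The fresh ones are still on the mat, at about (424,186) and (419,213) in the top image. Next I pick the nearer one.

```bash
python3 - <<'E'
from h import *
plan([(448.5,-249.6,90,119.35,70,1),'|',(448.5,-249.6,20,119.35,70,1)])
E
```

```text
at [4.719e+02 2.000e-01 1.663e+02] [-180.   -0.  119.] w 70.0
8 (sum 8) [-0.4144, -0.283, 0.1526, 0.0, -0.0, -0.002, 70.0]
--call
3 (sum 3) [0.0, -0.0, 0.14, 0.0, 0.0, 0.0, 70.0]
```

Request:
play_rows:
  rows:
    - [-0.414,-0.283,0.1,0,0,-0.002,70]
    - [-0.414,-0.283,0.15,0,0,-0.002,70]
    - [-0.414,-0.283,0.15,0,0,-0.002,70]
    - [-0.414,-0.283,0.15,0,0,-0.002,70]
    - [-0.414,-0.283,0.15,0,0,-0.002,70]
    - [-0.414,-0.283,0.15,0,0,-0.002,70]
    - [-0.414,-0.283,0.15,0,0,-0.002,70]
    - [-0.414,-0.283,0.15,0,0,-0.002,70]

```text
time_s: 18.4
ee_pos: [0.4484, -0.2521, 0.0903]
tcp_rot: [-180.0, -0.0, 119.2]
wrist_force: [0.2, 0.6, -0.0]
width: 0.07
grip_force: 0.0
```

```bash
python3 - <<'E'
from h import *
c=robot.camera('top'); print(blobs(c,(22,120,120),(35,255,255),.038,15))
c=robot.camera('scene'); print(blobs(c,(22,120,120),(35,255,255),.038,15))
P=uw(34,225)
plan([(448.5,-249.6,20,119.35,70,1),'|',(448.5,-249.6,160,119.35,20,1),'|',(*P,160,119.35,20,1),'|',(*P,49,119.35,20,2)])
E
```

```text
[([465.7, 108.2], 378, [796.1, -417.3])]
[([208.6, 236.8], 52, [447.6, -249.3]), ([209.2, 262.3], 65, [534.0, -270.1]), ([172.3, 383.4], 964, [808.6, -419.1])]
at [ 448.5 -249.5   91.2] [-1.800e+02 -1.000e-01  1.193e+02] w 70.0
3 (sum 3) [-0.0004, -0.0, 0.1423, -0.0001, -0.0003, -0.0003, 70.0]
--call
5 (sum 5) [0.0, 0.0, -0.28, 0.0, 0.0, 0.0, 20.0]
--call
8 (sum 8) [0.3651, 0.3542, 0.0, 0.0, 0.0, 0.0, 20.0]
--call
5 (sum 5) [0.0, -0.0, 0.222, 0.0, 0.0, 0.0, 20.0]
```

Request:
play_rows:
  rows:
    - [0,0,0.07,0,0,0,70]
    - [0,0,0.13,0,0,0,70]
    - [0,0,0.142,0,0,0,70]
    - [0,0,0.142,0,0,0,20]
    - [0,0,0.142,0,0,0,20]
    - [0,0,0.142,0,0,0,20]
    - [0,0,0.142,0,0,0,20]
    - [0,0,0.142,0,0,0,20]

```text
time_s: 19.17
ee_pos: [0.4496, -0.2506, 0.0221]
tcp_rot: [179.9, 0.1, 119.3]
wrist_force: [1.8, 5.0, 7.8]
width: 0.0281
grip_force: 38.8
```

Request:
play_rows:
  rows:
    - [0,0,0,0,0,0,20]
    - [0,0,0,0,0,0,20]
    - [0,0,0,0,0,0,20]
    - [0,0,-0.08,0,0,0,20]
    - [0,0,-0.16,0,0,0,20]
    - [0,0,-0.24,0,0,0,20]
    - [0,0,-0.28,0,0,0,20]
    - [0,0,-0.28,0,0,0,20]

```text
time_s: 19.83
ee_pos: [0.4511, -0.2519, 0.1664]
tcp_rot: [179.7, 0.5, 119.3]
wrist_force: [1.1, -0.6, 1.1]
width: 0.028
grip_force: 39.9
```

Request:
play_rows:
  rows:
    - [0.365,0.354,0,0,0,0,20]
    - [0.365,0.354,0,0,0,0,20]
    - [0.365,0.354,0,0,0,0,20]
    - [0.365,0.354,0,0,0,0,20]
    - [0.365,0.354,0,0,0,0,20]
    - [0.365,0.354,0,0,0,0,20]
    - [0.365,0.354,0,0,0,0,20]
    - [0.365,0.354,0,0,0,0,20]

```text
time_s: 20.5
ee_pos: [0.514, -0.0021, 0.1611]
tcp_rot: [179.9, 0.0, 119.6]
wrist_force: [-0.1, -0.6, -0.9]
width: 0.0283
grip_force: 39.9
```

```bash
python3 - <<'E'
from h import *
P=uw(34,225)
plan([(*P,51,119.35,20,2)])
E
```

```text
at [514.   -2.1 161.1] [179.9   0.  119.6] w 28.3
5 (sum 5) [-0.002, -0.0028, 0.2202, 0.0004, 0.0002, 0.0011, 20.0]
```

Request:
play_rows:
  rows:
    - [-0.002,-0.003,0.06,0,0,0,20]
    - [-0.002,-0.003,0.12,0,0,0,20]
    - [-0.002,-0.003,0.17,0,0,0,20]
    - [-0.002,-0.003,0.2,0,0,0,20]
    - [-0.002,-0.003,0.218,0,0,0,20]
    - [-0.002,-0.003,0.218,0,0,0,20]
    - [-0.002,-0.003,0.218,0,0,0,20]
    - [-0.002,-0.003,0.218,0,0,0,20]

```text
time_s: 21.17
ee_pos: [0.5135, -0.0076, 0.0527]
tcp_rot: [179.9, 0.1, 119.3]
wrist_force: [-0.2, 0.7, 14.9]
width: 0.0284
grip_force: 130.3
```

Request:
play_rows:
  rows:
    - [0,0,0,0,0,0,52]
    - [0,0,0,0,0,0,52]
    - [0,0,0,0,0,0,52]
    - [0,0,-0.08,0,0,0,52]
    - [0,0,-0.16,0,0,0,52]
    - [0,0,-0.22,0,0,0,52]
    - [0,0,-0.22,0,0,0,52]
    - [0,0,-0.22,0,0,0,52]

```text
time_s: 21.83
ee_pos: [0.5136, -0.0067, 0.1631]
tcp_rot: [179.8, 0.1, 119.3]
wrist_force: [-0.1, 0.3, 0.1]
width: 0.0518
grip_force: 0.0
```

Request:
play_rows:
  rows:
    - [-0.26,-0.13,0,0,0,0,70]
    - [-0.26,-0.13,0,0,0,0,70]
    - [-0.26,-0.13,0,0,0,0,70]
    - [-0.26,-0.13,0,0,0,0,70]
    - [-0.26,-0.13,0,0,0,0,70]
    - [-0.26,-0.13,0,0,0,0,70]
    - [-0.26,-0.13,0,0,0,0,70]
    - [-0.26,-0.13,0,0,0,0,70]

```text
time_s: 22.5
ee_pos: [0.5191, -0.1504, 0.1606]
tcp_rot: [-179.9, -0.1, 119.4]
wrist_force: [-0.2, 0.4, 0.2]
width: 0.0701
grip_force: 0.0
```

```bash
python3 - <<'E'
from h import *
for n in('top','scene'):
    c=robot.camera(n); print(blobs(c,(22,120,120),(35,255,255),.038,15),blobs(c,(22,120,120),(35,255,255),.068,15)); save(c,n+'2')
plan([(534.5,-270,90,119.35,70,1),'|',(534.5,-270,21,119.35,70,1)])
E
```

```text
[([465.7, 108.2], 380, [796.1, -417.2]), ([341.3, 191.1], 45, [524.0, -0.6])] [([465.7, 108.2], 380, [787.8, -408.9]), ([341.3, 191.1], 45, [520.6, 0.3])]
[([303.2, 217.4], 56, [492.4, 11.1]), ([209.2, 262.3], 64, [534.2, -269.9]), ([172.2, 383.4], 964, [808.6, -419.1])] [([303.2, 217.4], 56, [519.2, 0.8]), ([209.2, 262.3], 64, [559.6, -270.7]), ([172.2, 383.4], 964, [824.7, -414.8])]
at [ 519.5 -150.3  161.1] [-180.    -0.   119.4] w 69.8
5 (sum 5) [-0.2234, -0.0913, 0.142, -0.0001, -0.0002, 0.0003, 70.0]
--call
3 (sum 3) [0.0, -0.0, 0.138, 0.0, 0.0, 0.0, 70.0]
```

```bash
python3 - <<'E'
import cv2,numpy as np
b=cv2.imread('pics/scene2.png')[170:280,240:360]; b=cv2.resize(b,(390,358),interpolation=3)
a=cv2.imread('pics/top2.png')[150:240,290:390]; a=cv2.resize(a,(390,358),interpolation=3)
cv2.imwrite('pics/d.png',np.hstack([a,b]))
E
```

```text
(no output)
```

View pics/d.png

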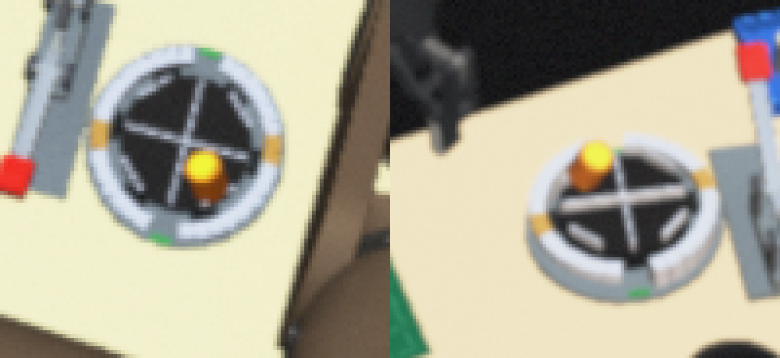

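In both views the fresh cartridge leans inward with its foot on the outer fence. I'll regrip it, which should straighten it, and seat it nearer the axis at r≈30.

```bash
python3 - <<'E'
from h import *
P=uw(31,225);Q=uw(29.5,225)
plan([(*P,120,119.35,62,1),'|',(*P,54,119.35,62,1),(*P,54,119.35,20,4),'|',(*P,72,119.35,20,4),(*Q,72,119.35,20,4)])
E
```

```text
at [ 519.5 -150.3  161.1] [-180.    -0.   119.4] w 69.8
5 (sum 5) [0.2614, 0.1394, 0.0822, -0.0001, -0.0002, 0.0003, 62.0]
--call
3 (sum 3) [0.0, -0.0, 0.132, 0.0, 0.0, 0.0, 62.0]
4 (sum 7) [0.0, -0.0, 0.132, 0.0, 0.0, 0.0, 20.0]
--call
5 (sum 5) [0.0, 0.0, -0.036, 0.0, 0.0, 0.0, 20.0]
5 (sum 10) [-0.0, 0.003, -0.036, 0.0, 0.0, 0.0, 20.0]
```

Request:
play_rows:
  rows:
    - [0.261,0.139,0,0,0,0,62]
    - [0.261,0.139,0.082,0,0,0,62]
    - [0.261,0.139,0.082,0,0,0,62]
    - [0.261,0.139,0.082,0,0,0,62]
    - [0.261,0.139,0.082,0,0,0,62]
    - [0.261,0.139,0.082,0,0,0,62]
    - [0.261,0.139,0.082,0,0,0,62]
    - [0.261,0.139,0.082,0,0,0,62]

```text
time_s: 23.27
ee_pos: [0.5168, -0.0041, 0.1208]
tcp_rot: [180.0, 0.0, 119.3]
wrist_force: [-0.1, -0.7, -0.6]
width: 0.0618
grip_force: 0.0
```

Request:
play_rows:
  squeeze: 30
  rows:
    - [0,0,0.06,0,0,0,62]
    - [0,0,0.11,0,0,0,62]
    - [0,0,0.13,0,0,0,62]
    - [0,0,0.13,0,0,0,62]
    - [0,0,0.13,0,0,0,20]
    - [0,0,0.13,0,0,0,20]
    - [0,0,0.13,0,0,0,20]
    - [0,0,0.13,0,0,0,20]

```text
time_s: 23.93
ee_pos: [0.5173, -0.0037, 0.0565]
tcp_rot: [179.9, 0.1, 119.3]
wrist_force: [0.8, -0.1, 3.8]
width: 0.0324
grip_force: 27.7
```

Request:
play_rows:
  rows:
    - [0,0,0,0,0,0,20]
    - [0,0,0,0,0,0,20]
    - [0,0,-0.04,0,0,0,20]
    - [0,0,-0.08,0,0,0,20]
    - [0,0,-0.08,0,0,0,20]
    - [0,0,-0.08,0,0,0,20]
    - [0,0,-0.08,0,0,0,20]
    - [0,0,-0.08,0,0,0,20]

```text
time_s: 24.6
ee_pos: [0.5159, -0.0035, 0.0948]
tcp_rot: [-180.0, -0.0, 119.3]
wrist_force: [-0.6, 0.4, -1.5]
width: 0.0323
grip_force: 27.5
```

```bash
python3 - <<'E'
from h import *
Q=uw(29.5,225)
plan([(*Q,56,119.35,20,4)])
for n in('top','scene'):
    c=robot.camera(n); save(c,n+'3'); print(blobs(c,(22,120,120),(35,255,255),.1,10))
b=cv2.imread('pics/scene3.png')[150:270,240:360]; b=cv2.resize(b,(390,390),interpolation=3)
c=robot.camera('wrist'); save(c,'w3'); a=cv2.imread('pics/w3.png')[150:400,140:500]; cv2.imwrite('pics/e.png',np.hstack([b,cv2.resize(a,(400,390))]))
E
```

```text
at [515.9  -3.5  94.8] [-180.    -0.   119.3] w 32.3
5 (sum 5) [0.0022, 0.0044, 0.0776, -0.0002, -0.0001, -0.0001, 20.0]
[([465.6, 108.2], 381, [779.1, -399.9]), ([424.2, 186.5], 49, [528.5, -258.6])]
[([301.3, 206.6], 35, [508.8, 0.9]), ([209.2, 262.3], 65, [586.6, -271.7]), ([172.3, 383.4], 964, [841.9, -410.1])]
```

View pics/e.png

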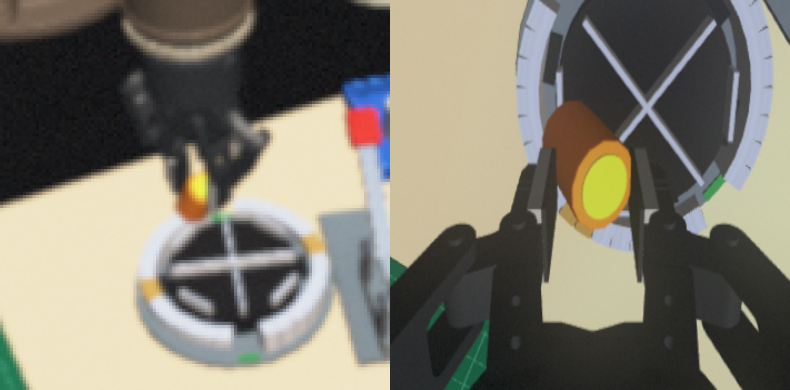

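The cartridge is now held tilted, with its foot leaning outward. I'll estimate the tilt.

```bash
python3 - <<'E'
from h import *
c=robot.camera('wrist')
print(blobs(c,(22,120,120),(35,255,255),.115,100), blobs(c,(5,120,60),(20,255,255),.095,100))
for z in(.11,.115,.12): print(z,(atz(c,(335,270),z)*1000).round(1),(atz(c,(311,233),z-.037)*1000).round(1))
s=robot.read_state(); t=np.array(s['ee_pos']); print(t)
for z in (.0,.02,-.016): print(z,proj(c,t+[0,0,z]))
c2=robot.camera('scene'); print(blobs(c2,(22,120,120),(35,255,255),.115,10))
E
```

```text
[([332.5, 269.3], 1323, [516.1, 4.8])] [([438.0, 126.6], 744, [527.6, 79.3]), ([312.4, 251.6], 3211, [508.8, -1.4])]
0.11 [518.9   2.6 110. ] [507.4  -1.9  73. ]
0.115 [517.2   5.  115. ] [5.065e+02 1.000e-01 7.800e+01]
0.12 [515.6   7.5 120. ] [505.6   2.2  83. ]
[ 0.51598729 -0.00350691  0.0947648 ]
0.0 [np.float64(322.88009549870213), np.float64(260.9714934132443)]
0.02 [np.float64(322.8970754087945), np.float64(283.22477315485094)]
-0.016 [np.float64(322.8689594483618), np.float64(246.60802611866478)]
[([301.3, 206.6], 35, [522.9, -4.4]), ([209.1, 262.4], 64, [599.4, -272.2]), ([172.2, 383.4], 963, [849.9, -408.0])]
```

Request:
play_rows:
  rows:
    - [0.002,0.019,0,0,0,0,20]
    - [0.002,0.019,0.03,0,0,0,20]
    - [0.002,0.019,0.06,0,0,0,20]
    - [0.002,0.019,0.075,0,0,0,20]
    - [0.002,0.019,0.075,0,0,0,20]
    - [0.002,0.019,0.075,0,0,0,36]
    - [0.002,0.019,0.075,0,0,0,60]
    - [0.002,0.019,0.075,0,0,0,60]

```text
time_s: 25.52
ee_pos: [0.5244, 0.002, 0.0581]
tcp_rot: [180.0, 0.0, 119.3]
wrist_force: [-0.4, -0.5, 0.7]
width: 0.0588
grip_force: 0.0
```

Request:
play_rows:
  rows:
    - [0,0,0,0,0,0,60]
    - [0,0,0,0,0,0,60]
    - [0,0,-0.08,0,0,0,60]
    - [0,0,-0.16,0,0,0,60]
    - [0,0,-0.16,0,0,0,60]
    - [-0.09,-0.05,-0.16,0,0,0,60]
    - [-0.09,-0.05,-0.16,0,0,0,60]
    - [-0.09,-0.05,-0.16,0,0,0,60]

```text
time_s: 26.18
ee_pos: [0.5246, -0.0516, 0.1383]
tcp_rot: [180.0, 0.1, 119.2]
wrist_force: [-1.0, 0.5, -0.6]
width: 0.0601
grip_force: 0.0
```

```bash
python3 - <<'E'
from h import *
c=robot.camera('wrist'); save(c,'w4'); print(blobs(c,(22,120,120),(35,255,255),.068,100)); c2=robot.camera('scene'); print(blobs(c2,(22,120,120),(35,255,255),.068,10))
save(c2,'scene4')
b=cv2.imread('pics/scene4.png')[170:280,240:360]; b=cv2.resize(b,(390,358),interpolation=3)
a=cv2.imread('pics/w4.png')[60:320,180:480]; cv2.imwrite('pics/f.png',np.hstack([b,cv2.resize(a,(413,358))]))
plan([(534.5,-270,90,119.35,70,1),'|',(534.5,-270,21,119.35,70,1)])
E
```

```text
[([341.1, 141.1], 805, [510.9, -1.8])]
[([301.3, 216.4], 43, [513.5, -2.6]), ([209.1, 262.4], 64, [559.6, -271.0]), ([172.3, 383.4], 964, [824.7, -414.7])]
at [524.3 -49.8 137.8] [180.   -0.  119.2] w 60.2
7 (sum 7) [-0.3943, -0.1972, 0.0956, 0.0, -0.0, -0.0007, 70.0]
--call
3 (sum 3) [0.0, -0.0, 0.138, 0.0, 0.0, 0.0, 70.0]
```

View pics/f.png

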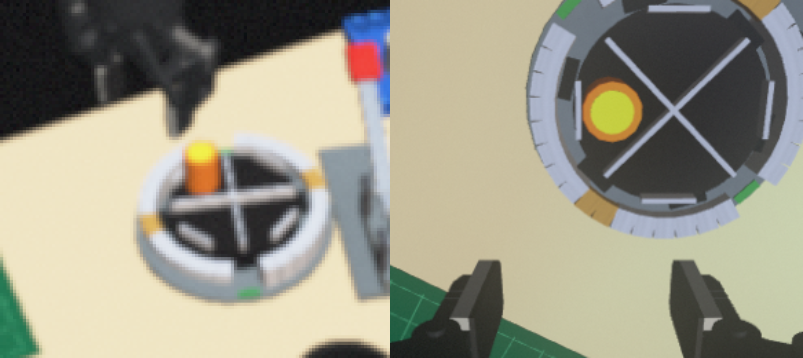

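The first fresh cartridge now stands upright in its pocket; its top is at (341,141) in the wrist image. Next is the second one.

Request:
play_rows:
  rows:
    - [-0.394,-0.197,0,0,0,0,70]
    - [-0.394,-0.197,0.095,0,0,0,70]
    - [-0.394,-0.197,0.095,0,0,0,70]
    - [-0.394,-0.197,0.095,0,0,0,70]
    - [-0.394,-0.197,0.095,0,0,0,70]
    - [-0.394,-0.197,0.095,0,0,0,70]
    - [-0.394,-0.197,0.095,0,0,0,70]
    - [-0.394,-0.197,0.095,0,0,0,70]

```text
time_s: 26.95
ee_pos: [0.5346, -0.2695, 0.0895]
tcp_rot: [-180.0, -0.1, 119.2]
wrist_force: [0.5, 0.1, 0.6]
width: 0.0701
grip_force: 0.0
```

```bash
python3 - <<'E'
from h import *
c2=robot.camera('scene'); print(blobs(c2,(22,120,120),(35,255,255),.038,10))
c2=robot.camera('top'); print(blobs(c2,(22,120,120),(35,255,255),.038,10))
plan([(534.5,-270,21,119.35,70,1)])
E
```

```text
[([301.3, 216.3], 44, [486.4, 7.9]), ([209.1, 262.4], 64, [534.2, -270.3]), ([172.3, 383.4], 965, [808.6, -419.0])]
[([465.7, 108.2], 380, [795.9, -417.3])]
at [ 534.9 -268.2   90.2] [-180.    -0.   119.4] w 69.6
3 (sum 3) [-0.0029, -0.0024, 0.1384, -0.0001, -0.0003, 0.0, 70.0]
```

Request:
play_rows:
  squeeze: 40
  rows:
    - [-0.003,-0.002,0.07,0,0,0,70]
    - [-0.003,-0.002,0.13,0,0,0,70]
    - [-0.003,-0.002,0.138,0,0,0,70]
    - [-0.003,-0.002,0.138,0,0,0,70]
    - [-0.003,-0.002,0.138,0,0,0,20]
    - [-0.003,-0.002,0.138,0,0,0,20]
    - [-0.003,-0.002,0.138,0,0,0,20]
    - [-0.003,-0.002,0.138,0,0,0,20]

```text
time_s: 27.72
ee_pos: [0.5359, -0.2717, 0.0231]
tcp_rot: [179.9, 0.1, 119.3]
wrist_force: [-0.1, 2.9, 11.5]
width: 0.0284
grip_force: 38.6
```

Request:
play_rows:
  rows:
    - [0,0,0,0,0,0,20]
    - [0,0,0,0,0,0,20]
    - [0,0,0,0,0,0,20]
    - [0,0,-0.08,0,0,0,20]
    - [0,0,-0.16,0,0,0,20]
    - [0,0,-0.24,0,0,0,20]
    - [0.04,0.03,-0.28,0,0,0,20]
    - [0.085,0.054,-0.28,0,0,0,20]

```text
time_s: 28.38
ee_pos: [0.5408, -0.2228, 0.1674]
tcp_rot: [179.7, 0.5, 119.2]
wrist_force: [2.0, 0.2, -0.8]
width: 0.0281
grip_force: 39.9
```

Request:
play_rows:
  rows:
    - [0.4,0.3,0,0,0,0,20]
    - [0.4,0.3,0,0,0,0,20]
    - [0.4,0.3,0,0,0,0,20]
    - [0.4,0.3,0,0,0,0,20]
    - [0.4,0.3,0,0,0,0,20]
    - [0.4,0.3,0,0,0,0,20]
    - [0.4,0.3,0,0,0,0,20]
    - [0.4,0.3,0,0,0,0,20]

```text
time_s: 29.05
ee_pos: [0.5707, 0.0292, 0.1622]
tcp_rot: [179.9, 0.0, 119.5]
wrist_force: [-1.7, -0.6, -0.4]
width: 0.0283
grip_force: 39.9
```

```bash
python3 - <<'E'
from h import *
c=robot.camera('wrist'); c=robot.camera('wrist'); save(c,'w5')
P=uw(31,45)
plan([(*P,90,119.35,20,2)])
E
```

```text
at [570.4  26.7 161.9] [180.    0.  119.4] w 28.4
4 (sum 4) [0.0031, 0.0007, 0.1438, 0.0002, 0.0002, 0.0001, 20.0]
```

View pics/w5.png

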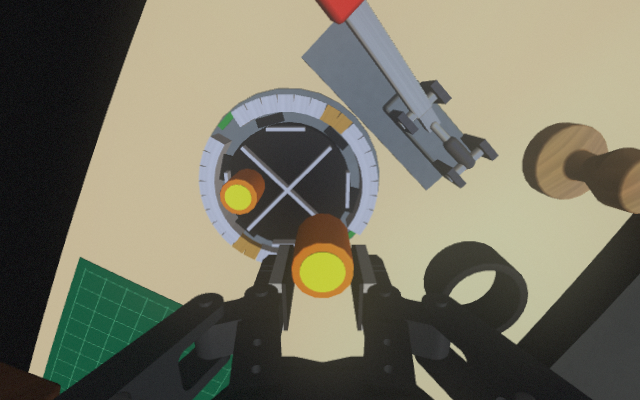

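Request:
play_rows:
  rows:
    - [0.003,0,0.06,0,0,0,20]
    - [0.003,0,0.12,0,0,0,20]
    - [0.003,0,0.16,0,0,0,20]
    - [0.003,0,0.19,0,0,0,20]
    - [0.003,0,0.21,0,0,0,20]
    - [0.003,0,0.215,0,0,0,20]
    - [0.003,0,0.215,0,0,0,20]
    - [0.003,0,0.215,0,0,0,20]

```text
time_s: 29.82
ee_pos: [0.57, 0.0273, 0.0544]
tcp_rot: [180.0, 0.0, 119.3]
wrist_force: [-0.3, 0.3, 0.4]
width: 0.0285
grip_force: 40.0
```

```bash
python3 - <<'E'
from h import *
s=robot.read_state(); print(s['ee_pos'],s['wrist_force'],s['grip_force'])
E
```

```text
[0.57003035 0.02727172 0.05437301] [-0.27453631  0.29291234  0.40965026] 40.03769338130951
```

Request:
play_rows:
  rows:
    - [0,0,0.002,0,0,0,20]
    - [0,0,0.002,0,0,0,36]
    - [0,0,0.002,0,0,0,55]
    - [0,0,0.002,0,0,0,55]
    - [0,0,-0.08,0,0,0,55]
    - [0,0,-0.16,0,0,0,55]
    - [0,0,-0.24,0,0,0,55]
    - [0,0,-0.3,0,0,0,55]

```text
time_s: 30.48
ee_pos: [0.5702, 0.0282, 0.207]
tcp_rot: [179.9, 0.1, 119.3]
wrist_force: [1.0, 0.4, 0.3]
width: 0.0551
grip_force: 0.0
```

Request:
play_rows:
  rows:
    - [0.164,0.207,-0.19,0,0,0.16,60]
    - [0.164,0.207,-0.19,0,0,0.16,60]
    - [0.164,0.207,-0.19,0,0,0.16,60]
    - [0.164,0.207,-0.19,0,0,0.16,60]
    - [0.164,0.207,-0.19,0,0,0.16,60]
    - [0.164,0.207,-0.19,0,0,0.16,60]
    - [0.164,0.207,-0.19,0,0,0.16,60]
    - [0.164,0.207,-0.19,0,0,0.16,60]

```text
time_s: 31.15
ee_pos: [0.6189, 0.1495, 0.2979]
tcp_rot: [-179.9, 0.0, 90.6]
wrist_force: [0.4, 0.2, -1.2]
width: 0.0599
grip_force: 0.0
```

```bash
python3 - <<'E'
from h import *
c=robot.camera('wrist'); save(c,'w6')
print(robot.read_state()['ee_pos'],c['origin'])
see(c,['cap_grip','cap_lug','lever_tip'],Z)
for n in('top','scene'):
    d=robot.camera(n); save(d,n+'6'); print(blobs(d,(22,120,120),(35,255,255),.068,10))
print('green',blobs(c,(45,90,60),(80,255,255),.005,10))
b=cv2.imread('pics/scene6.png')[170:280,240:360]; b=cv2.resize(b,(340,312),interpolation=3)
a=cv2.imread('pics/w6.png'); cv2.imwrite('pics/g.png',np.hstack([b,cv2.resize(a,(459,312),interpolation=cv2.INTER_AREA)]))
E
```

```text
[0.61898872 0.14933543 0.29788951] [0.61819089 0.22866575 0.4399553 ]
cap_grip 0.56 [312.   16.6] [0.6063 0.3045 0.087 ]
cap_lug 0.88 [ 7.  59.3] [0.1943 0.2782 0.005 ]
cap_lug 0.76 [373.3  16.8] [0.679  0.3228 0.005 ]
lever_tip 0.83 [222.7 171.2] [0.5124 0.151  0.112 ]
[([465.7, 108.2], 381, [787.7, -408.9]), ([332.0, 176.0], 45, [569.6, 29.3]), ([342.2, 193.9], 48, [511.6, -2.4])]
[([301.3, 216.4], 43, [513.5, -2.6]), ([320.5, 226.6], 45, [570.4, 28.9]), ([172.3, 383.4], 964, [824.7, -414.7])]
green [([372.0, 18.1], 33, [677.4, 321.4]), ([259.0, 45.9], 53, [536.7, 288.2]), ([5.7, 56.4], 141, [193.3, 281.8]), ([218.2, 233.6], 19, [462.5, 29.5]), ([322.5, 261.0], 16, [619.9, -14.5]), ([278.2, 351.2], 777, [545.0, -192.4]), ([199.2, 379.9], 621, [397.6, -263.7])]
```

View pics/g.png

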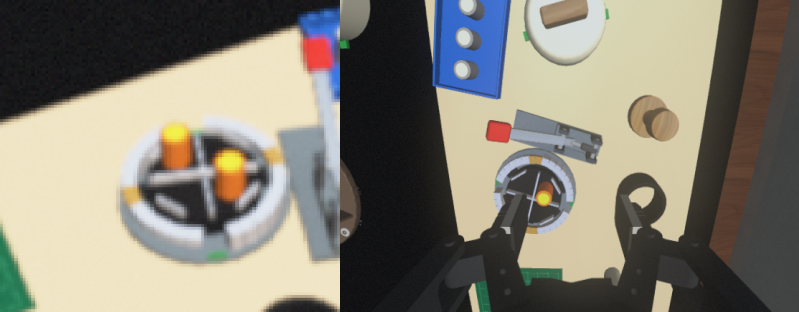

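Both fresh cartridges stand upright in opposite pockets. The cap's lugs show at (372,18) and (259,46) in the wrist image, so the cap is near (607,304.5) with yaw about 13°.

Request:
play_rows:
  rows:
    - [0.31,-0.024,0,0,0,-0.3,60]
    - [0.31,-0.024,0,0,0,-0.3,60]
    - [0.31,-0.024,0,0,0,-0.3,60]
    - [0.31,-0.024,0,0,0,-0.3,60]
    - [0.31,-0.024,0,0,0,-0.3,60]
    - [0.31,-0.024,0,0,0,-0.3,60]
    - [0.31,-0.024,0,0,0,-0.3,60]
    - [0.31,-0.024,0,0,0,-0.3,60]

```text
time_s: 32.12
ee_pos: [0.6062, 0.3053, 0.2986]
tcp_rot: [-180.0, -0.0, 145.0]
wrist_force: [0.5, -0.6, -0.3]
width: 0.0597
grip_force: 0.0
```

Request:
play_rows:
  rows:
    - [0,0,0.04,0,0,-0.272,60]
    - [0,0,0.04,0,0,-0.272,60]
    - [0,0,0.04,0,0,-0.272,60]
    - [0,0,0.04,0,0,-0.272,60]
    - [0,0,0.04,0,0,-0.272,60]
    - [0,0,0.04,0,0,-0.272,60]
    - [0,0,0.04,0,0,-0.272,60]
    - [0,0,0.04,0,0,-0.272,60]

```text
time_s: 32.78
ee_pos: [0.6063, 0.305, 0.2786]
tcp_rot: [-180.0, -0.0, -166.2]
wrist_force: [0.6, 0.3, -0.0]
width: 0.06
grip_force: 0.0
```

```bash
python3 - <<'E'
from h import *
c=robot.camera('wrist'); c=robot.camera('wrist'); save(c,'w7')
print(robot.read_state()['ee_pos'],robot.read_state()['tcp_rot'])
see(c,['cap_grip','cap_lug'],Z)
print('green',blobs(c,(45,90,60),(80,255,255),.005,10))
hsv=cv2.cvtColor(c['img'],cv2.COLOR_RGB2HSV); m=cv2.inRange(hsv,(5,60,60),(20,200,255))
for k in cv2.findContours(m,0,1)[0]:
    if cv2.contourArea(k)>300:
        r=cv2.minAreaRect(k); q=cv2.boxPoints(r); print(r,[(atz(c,p,.104)*1000).round(1)[:2].tolist() for p in q])
E
```

```text
[0.60633674 0.3050292  0.27872977] [-1.79999296e+02 -7.53277354e-03 -1.66741578e+02]
cap_grip 0.92 [322.2 171.9] [0.6052 0.3049 0.087 ]
cap_grip 0.66 [104.3  79.4] [0.5622 0.0678 0.087 ]
green [([591.9, 9.5], 36, [350.2, 580.6]), ([321.5, 105.7], 103, [540.8, 288.7]), ([79.6, 113.4], 17, [620.0, -17.1])]
((623.5720825195312, 314.57122802734375), (61.50893783569336, 166.99227905273438), 30.10652732849121) [[794.4, 671.7], [578.7, 670.7], [598.8, 766.6], [834.9, 785.0]]
((188.00003051757812, 252.00003051757812), (50.91168975830078, 82.02438354492188), 45.0) [[752.5, 126.9], [666.5, 184.9], [699.2, 228.6], [791.1, 171.9]]
((322.0, 174.5), (59.0, 20.0), 90.0) [[577.0, 287.7], [572.4, 307.1], [632.7, 322.0], [637.6, 301.5]]
((618.2000122070312, 96.89999389648438), (59.76704025268555, 50.28021240234375), 18.43494987487793) [[480.1, 541.7], [434.7, 537.4], [434.0, 605.2], [481.2, 611.9]]
((92.0, 79.0), (28.0, 46.0), 90.0) [[554.4, 43.4], [545.1, 88.7], [571.0, 90.1], [580.8, 43.9]]
((33.55487823486328, 35.00609588623047), (17.448183059692383, 22.859329223632812), 6.34019136428833) [[545.4, -2.9], [524.5, -0.4], [523.0, 17.1], [543.8, 14.9]]
((75.31080627441406, 19.635135650634766), (34.03059005737305, 30.74260902404785), 9.462322235107422) [[527.2, 29.7], [500.0, 33.8], [498.7, 66.1], [525.8, 62.7]]
```

View pics/w7.png

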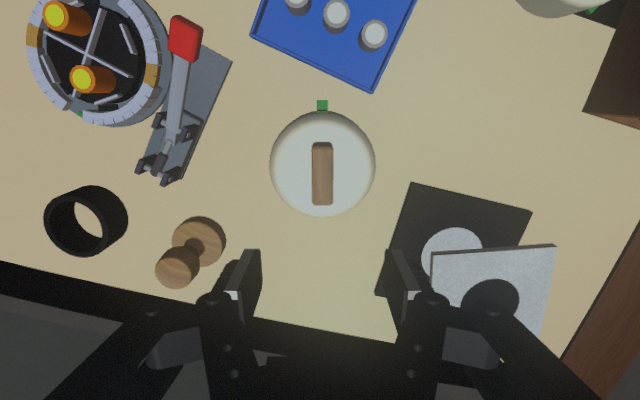

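Request:
play_rows:
  squeeze: 80
  rows:
    - [0.0025,0,0.08,0,0,-0.001,60]
    - [0.0025,0,0.16,0,0,-0.001,60]
    - [0.0025,0,0.24,0,0,-0.001,60]
    - [0.0025,0,0.3,0,0,-0.001,60]
    - [0.0025,0,0.35,0,0,-0.001,60]
    - [0.0025,0,0.39,0,0,-0.001,60]
    - [0.0025,0,0.405,0,0,-0.001,60]
    - [0.0025,0,0.405,0,0,-0.001,60]

```text
time_s: 33.65
ee_pos: [0.6041, 0.3044, 0.0745]
tcp_rot: [-180.0, -0.2, -166.4]
wrist_force: [-0.6, -0.6, 1.1]
width: 0.0598
grip_force: 0.0
```

Request:
play_rows:
  rows:
    - [0,0,0,0,0,0,15]
    - [0,0,0,0,0,0,15]
    - [0,0,0,0,0,0,15]
    - [0,0,0,0,0,0,15]
    - [0,0,0,0,0,0,15]
    - [0,0,0,0,0,0,15]
    - [0,0,-0.02,0,0,0,15]
    - [0,0,-0.05,0,0,0,15]

```text
time_s: 34.32
ee_pos: [0.6044, 0.3046, 0.1014]
tcp_rot: [-180.0, -0.1, -166.3]
wrist_force: [0.5, 0.8, -2.6]
width: 0.0207
grip_force: 78.7
```

Request:
play_rows:
  rows:
    - [0,0,-0.06,0,0,0,15]
    - [0,0,-0.12,0,0,0,15]
    - [0,0,-0.18,0,0,0,15]
    - [0,0,-0.24,0,0,0,15]
    - [0,0,-0.28,0,0,0,15]
    - [0,0,-0.28,0,0,0,15]
    - [0,0,-0.28,0,0,0,15]
    - [0,0,-0.28,0,0,0,15]

```text
time_s: 34.98
ee_pos: [0.6046, 0.3047, 0.241]
tcp_rot: [-180.0, -0.0, -166.3]
wrist_force: [-0.6, 0.4, -3.4]
width: 0.0209
grip_force: 78.9
```

```bash
python3 - <<'E'
from h import *
s=robot.read_state(); print(s['ee_pos'],s['wrist_force'],s['ft_torque'])
plan([(590,180,230,180,15,1),'|',(543,13,230,164.35,15,1)])
c=robot.camera('scene'); see(c,['cap_grip','cap_lug'],{'cap_grip':.24,'cap_lug':.16})
E
```

```text
[0.60456865 0.30465587 0.24099544] [-0.61806348  0.39774261 -3.37181805] [ 0.03478047  0.00091231 -0.02673507]
at [604.6 304.7 241. ] [-180.    -0.  -166.3] w 20.9
5 (sum 5) [0.0872, -0.2354, 0.0221, -0.0001, -0.0002, 0.0759, 15.0]
--call
6 (sum 6) [0.094, -0.334, -0.0, 0.0, -0.0, 0.0869, 15.0]
cap_grip 0.86 [425.  149.7] [0.5884 0.3196 0.24  ]
cap_grip 0.78 [359.7 119.5] [0.3932 0.2356 0.24  ]
cap_grip 0.61 [418.6 126.7] [0.4949 0.3638 0.24  ]
cap_lug 0.98 [340.3 144.4] [0.378  0.1839 0.16  ]
cap_lug 0.81 [392.  145.3] [0.4477 0.3172 0.16  ]
cap_lug 0.8 [439.9 192.6] [0.6735 0.3209 0.16  ]
cap_lug 0.35 [317.7 252.5] [ 0.7159 -0.0448  0.16  ]
```

Request:
play_rows:
  rows:
    - [0.087,-0.235,0.02,0,0,0.076,15]
    - [0.087,-0.235,0.02,0,0,0.076,15]
    - [0.087,-0.235,0.02,0,0,0.076,15]
    - [0.087,-0.235,0.02,0,0,0.076,15]
    - [0.087,-0.235,0.02,0,0,0.076,15]
    - [0.087,-0.235,0.02,0,0,0.076,15]
    - [0.087,-0.235,0.02,0,0,0.076,15]
    - [0.087,-0.235,0.02,0,0,0.076,15]

```text
time_s: 35.8
ee_pos: [0.5907, 0.1815, 0.2311]
tcp_rot: [180.0, -0.0, -179.9]
wrist_force: [0.1, -0.1, -3.0]
width: 0.0207
grip_force: 79.7
```

Request:
play_rows:
  rows:
    - [0.094,-0.334,0,0,0,0.087,15]
    - [0.094,-0.334,0,0,0,0.087,15]
    - [0.094,-0.334,0,0,0,0.087,15]
    - [0.094,-0.334,0,0,0,0.087,15]
    - [0.094,-0.334,0,0,0,0.087,15]
    - [0.094,-0.334,0,0,0,0.087,15]
    - [0.094,-0.334,0,0,0,0.087,15]
    - [0.094,-0.334,0,0,0,0.087,15]

```text
time_s: 36.47
ee_pos: [0.5441, 0.0145, 0.2313]
tcp_rot: [180.0, 0.0, 164.4]
wrist_force: [1.2, 0.3, -3.5]
width: 0.0204
grip_force: 80.4
```

```bash
python3 - <<'E'
from h import *
c=robot.camera('wrist'); c=robot.camera('wrist'); save(c,'w8')
print(blobs(c,(45,90,60),(80,255,255),.009,10))
print('lug h',blobs(c,(45,90,60),(80,255,255),.16,10))
plan([(543,13,115,164.35,15,1)])
a=cv2.imread('pics/w8.png'); cv2.imwrite('pics/h.png',a[0:330,120:520])
E
```

```text
[([78.4, 188.4], 28284, [488.5, -281.0]), ([320.5, 94.0], 80, [465.2, 34.7]), ([321.9, 113.1], 400, [485.3, 30.8]), ([321.8, 129.9], 63, [503.1, 25.7])]
lug h [([78.4, 188.4], 28284, [479.8, -149.7]), ([320.5, 94.0], 80, [466.2, 35.2]), ([321.9, 113.1], 400, [477.9, 32.9]), ([321.8, 129.9], 63, [488.3, 29.9])]
at [544.   14.8 231.2] [180.    0.  164.4] w 20.2
4 (sum 4) [0.0009, -0.0039, 0.2325, 0.0001, 0.0, 0.0004, 15.0]
```

View pics/h.png

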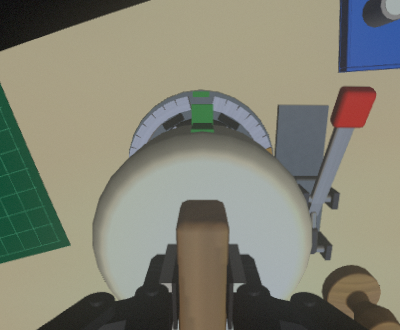

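The cap's lug is in line with the slot's green mark (columns 322 and 320). I'll lower it.

Request:
play_rows:
  rows:
    - [0.001,-0.004,0.05,0,0,0,15]
    - [0.001,-0.004,0.1,0,0,0,15]
    - [0.001,-0.004,0.15,0,0,0,15]
    - [0.001,-0.004,0.19,0,0,0,15]
    - [0.001,-0.004,0.22,0,0,0,15]
    - [0.001,-0.004,0.235,0,0,0,15]
    - [0.001,-0.004,0.235,0,0,0,15]
    - [0.001,-0.004,0.235,0,0,0,15]

```text
time_s: 37.23
ee_pos: [0.5428, 0.0122, 0.114]
tcp_rot: [-180.0, -0.0, 164.4]
wrist_force: [0.3, -0.2, -2.3]
width: 0.0204
grip_force: 80.4
```

Request:
play_rows:
  rows:
    - [0,0,0.01,0,0,0,15]
    - [0,0,0.02,0,0,0,15]
    - [0,0,0.025,0,0,0,15]
    - [0,0,0.03,0,0,0,15]
    - [0,0,0.035,0,0,0,15]
    - [0,0,0.04,0,0,0,15]
    - [0,0,0.04,0,0,0,15]
    - [0,0,0.04,0,0,0,15]

```text
time_s: 37.9
ee_pos: [0.5426, 0.0116, 0.0938]
tcp_rot: [-180.0, 0.0, 164.3]
wrist_force: [-1.8, -0.3, 2.4]
width: 0.0207
grip_force: 81.0
```

```bash
python3 - <<'E'
from h import *
s=robot.read_state(); print(s['ee_pos'],s['wrist_force'],s['ft_torque'],s['tcp_rot'])
c=robot.camera('wrist'); save(c,'w9')
print(blobs(c,(45,90,60),(80,255,255),.009,10,(280,0,380,200)))
E
```

```text
[0.5425823  0.01160111 0.09384831] [-1.80900739 -0.27350043  2.4159574 ] [-0.04571786  0.16042593  0.0426447 ] [-1.79997798e+02  2.94756789e-03  1.64324179e+02]
[([324.4, 94.0], 233, [465.4, 34.8]), ([322.0, 113.1], 401, [477.1, 29.7]), ([321.8, 129.9], 63, [488.2, 26.5])]
```

Request:
play_rows:
  rows:
    - [0,0,0.005,0,0,0,15]
    - [0,0,0.01,0,0,0,15]
    - [0,0,0.015,0,0,0,15]
    - [0,0,0.018,0,0,0,15]
    - [0,0,0.018,0,0,0,15]
    - [0,0,0.018,0,0,0,15]
    - [0,0,0.018,0,0,0,15]
    - [0,0,0.018,0,0,0,15]

```text
time_s: 38.62
ee_pos: [0.543, 0.0116, 0.0867]
tcp_rot: [180.0, 0.1, 164.3]
wrist_force: [-12.6, -2.2, 46.9]
width: 0.0201
grip_force: 87.6
```

Request:
play_rows:
  rows:
    - [0,0,-0.003,0,0,0,15]
    - [0,0,-0.003,0,0,0,15]
    - [0,0,-0.003,0,0,0,15]
    - [0,0,-0.003,0,0,0,15]
    - [0,0,-0.003,0,0,0,15]
    - [0,0,-0.003,0,0,0,15]
    - [0,0,-0.003,0,0,0,15]
    - [0,0,-0.003,0,0,0,15]

```text
time_s: 39.28
ee_pos: [0.5428, 0.0116, 0.0869]
tcp_rot: [180.0, 0.0, 164.3]
wrist_force: [-4.8, -1.8, 18.8]
width: 0.0205
grip_force: 83.4
```

```bash
python3 - <<'E'
from h import *
s=robot.read_state(); print(s['ee_pos'],s['wrist_force'],s['ft_torque'],s['tcp_rot'],s['joints'])
c=robot.camera('scene'); save(c,'s10'); a=cv2.imread('pics/s10.png')[150:290,230:370]; cv2.imwrite('pics/i.png',cv2.resize(a,(560,560),interpolation=3))
E
```

```text
[0.5427752  0.01159698 0.08692595] [-4.84879603 -1.83747853 18.75745551] [-0.15703837  0.84072088  0.00525096] [1.79995079e+02 4.08113527e-02 1.64328338e+02] [-1.97207485e+00  3.01897200e+01  1.12826147e+02 -8.12638184e-03
  3.69433178e+01 -7.62939219e+01]
```

View pics/i.png

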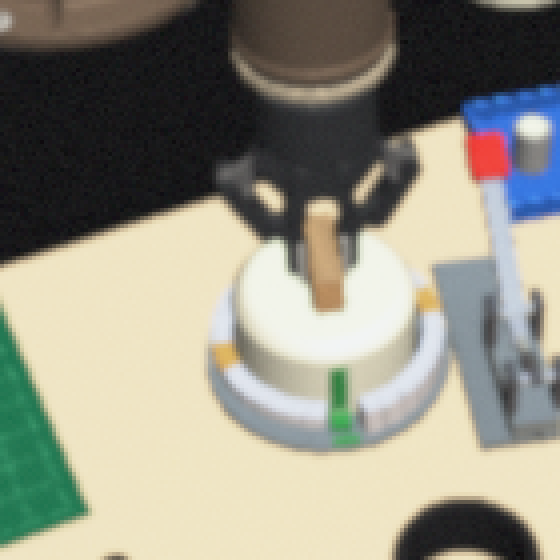

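Request:
play_rows:
  rows:
    - [0,0,-0.002,0,0,0,15]
    - [0,0,-0.002,0,0,0.02,15]
    - [0,0,-0.002,0,0,0.04,15]
    - [0,0,-0.002,0,0,0.06,15]
    - [0,0,-0.002,0,0,0.08,15]
    - [0,0,-0.002,0,0,0.1,15]
    - [0,0,-0.002,0,0,0.12,15]
    - [0,0,-0.002,0,0,0.12,15]

```text
time_s: 40.0
ee_pos: [0.543, 0.0117, 0.0873]
tcp_rot: [180.0, 0.0, 142.5]
wrist_force: [0.3, 0.1, 2.8]
width: 0.0206
grip_force: 81.3
```

```bash
python3 - <<'E'
from h import *
s=robot.read_state(); print(s['ee_pos'],s['wrist_force'],s['ft_torque'],s['tcp_rot'])
c=robot.camera('wrist'); print(blobs(c,(45,90,60),(80,255,255),.009,10,(200,0,450,200)))
E
```

```text
[0.54301844 0.01172332 0.08729542] [0.30544313 0.07380691 2.82010076] [ 0.04604184 -0.2147016  -0.1689125 ] [1.79968791e+02 3.81693565e-02 1.42537929e+02]
[([279.3, 101.3], 237, [465.3, 34.9]), ([322.1, 120.4], 99, [492.6, 50.0]), ([322.6, 129.9], 62, [497.9, 46.4])]
```

Request:
play_rows:
  rows:
    - [0,0,0,0,0,0.025,15]
    - [0,0,0,0,0,0.05,15]
    - [0,0,0,0,0,0.075,15]
    - [0,0,0,0,0,0.1,15]
    - [0,0,0,0,0,0.125,15]
    - [0,0,0,0,0,0.15,15]
    - [0,0,0,0,0,0.175,15]
    - [0,0,0,0,0,0.2,15]

```text
time_s: 40.72
ee_pos: [0.5428, 0.0117, 0.0873]
tcp_rot: [180.0, 0.0, 106.7]
wrist_force: [-0.0, -0.1, 3.4]
width: 0.0211
grip_force: 81.3
```

Request:
play_rows:
  rows:
    - [0,0,0,0,0,0.02,15]
    - [0,0,0,0,0,0.04,15]
    - [0,0,0,0,0,0.06,15]
    - [0,0,0,0,0,0.08,15]
    - [0,0,0,0,0,0.1,15]
    - [0,0,0,0,0,0.115,15]
    - [0,0,0,0,0,0.126,15]
    - [0,0,0,0,0,0.126,15]

```text
time_s: 41.38
ee_pos: [0.5427, 0.0117, 0.0873]
tcp_rot: [180.0, -0.0, 84.1]
wrist_force: [0.2, -0.8, 4.5]
width: 0.0207
grip_force: 81.3
```

```bash
python3 - <<'E'
from h import *
s=robot.read_state(); print(s['ee_pos'],s['wrist_force'],s['ft_torque'],s['tcp_rot'])
E
```

```text
[0.54274843 0.01167801 0.08729874] [ 0.2191681  -0.82937308  4.47183458] [-0.13216401 -0.16577477 -0.09236713] [ 1.79976733e+02 -1.05633172e-03  8.40784301e+01]
```

Request:
play_rows:
  rows:
    - [0,0,-0.003,0,0,0,15]
    - [0,0,-0.006,0,0,0,15]
    - [0,0,-0.009,0,0,0,15]
    - [0,0,-0.012,0,0,0,15]
    - [0,0,-0.012,0,0,0,15]
    - [0,0,-0.012,0,0,0,15]
    - [0,0,-0.012,0,0,0,15]
    - [0,0,-0.012,0,0,0,15]

```text
time_s: 42.05
ee_pos: [0.5427, 0.0117, 0.0933]
tcp_rot: [180.0, 0.0, 84.1]
wrist_force: [2.1, 0.3, 2.2]
width: 0.0207
grip_force: 81.0
```

```bash
python3 - <<'E'
from h import *
s=robot.read_state(); print(s['ee_pos'],s['wrist_force'],s['ft_torque'],s['tcp_rot'])
E
```

```text
[0.54267828 0.01167221 0.09329029] [2.09437249 0.28749707 2.24978603] [-0.084428   -0.51205601  0.00219778] [1.79984348e+02 1.46530871e-04 8.40550133e+01]
```

Request:
play_rows:
  rows:
    - [0,0,0,0,0,0,60]
    - [0,0,0,0,0,0,60]
    - [0,0,0,0,0,0,60]
    - [0,0,0,0,0,0,60]
    - [0,0,-0.05,0,0,0,60]
    - [0,0,-0.1,0,0,0,60]
    - [0,0,-0.15,0,0,0,60]
    - [0,0,-0.15,0,0,0,60]

```text
time_s: 42.72
ee_pos: [0.5447, 0.0116, 0.1723]
tcp_rot: [179.7, -0.0, 84.0]
wrist_force: [2.5, -0.3, 1.4]
width: 0.0598
grip_force: 0.0
```

Request:
play_rows:
  rows:
    - [0.272,-0.098,0,0,0,0.054,0]
    - [0.272,-0.098,0,0,0,0.054,0]
    - [0.272,-0.098,0,0,0,0.054,0]
    - [0.272,-0.098,0,0,0,0.054,0]
    - [0.272,-0.098,0,0,0,0.054,0]
    - [0.272,-0.098,0,0,0,0.054,0]
    - [0.272,-0.098,0,0,0,0.054,0]
    - [0.272,-0.098,0,0,0,0.054,0]

```text
time_s: 43.38
ee_pos: [0.5081, 0.1512, 0.1681]
tcp_rot: [-180.0, 0.0, 74.3]
wrist_force: [0.3, -1.2, 0.9]
width: 0.0002
grip_force: 0.0
```

```bash
python3 - <<'E'
from h import *
c=robot.camera('wrist'); c=robot.camera('wrist'); save(c,'w11'); d=robot.camera('scene'); save(d,'s11')
see(c,['lever_tip','cap_grip'],{'lever_tip':.112,'cap_grip':.103}); see(d,['lever_tip','cap_grip'],{'lever_tip':.112,'cap_grip':.103})
U=(543,13,-15.65); th=np.radians(-15.65)
w=lambda x,y:(543+x*np.cos(th)-y*np.sin(th),13+x*np.sin(th)+y*np.cos(th))
plan([(*w(-72,125),115,74.35,0,1),(*w(-78,125),85,74.35,0,1),(*w(-83,125),54,74.35,0,1)])
b=cv2.imread('pics/s11.png')[150:290,230:400]; a=cv2.imread('pics/w11.png')[0:300,0:]; cv2.imwrite('pics/j.png',np.hstack([cv2.resize(b,(364,300),interpolation=3),cv2.resize(a,(430,300))]))
E
```

```text
lever_tip 0.57 [327.5 220.1] [0.511  0.1494 0.112 ]
cap_grip 0.9 [409.6 357.7] [0.5432 0.0078 0.103 ]
lever_tip 0.56 [355.2 185.4] [0.5085 0.1652 0.112 ]
cap_grip 0.87 [416.6 126.3] [0.3318 0.491  0.103 ]
cap_grip 0.72 [311.6 211.9] [0.5418 0.0167 0.103 ]
cap_grip 0.57 [359.1 122. ] [0.2267 0.3325 0.103 ]
at [508.  151.6 168.3] [180.   -0.   74.3] w 0.1
3 (sum 3) [0.0019, -0.0019, 0.1066, 0.0, -0.0, -0.0004, 0.0]
2 (sum 5) [0.0019, -0.0139, 0.1666, 0.0, -0.0, -0.0004, 0.0]
2 (sum 7) [0.0019, -0.0239, 0.2286, 0.0, -0.0, -0.0004, 0.0]
```

View pics/j.png

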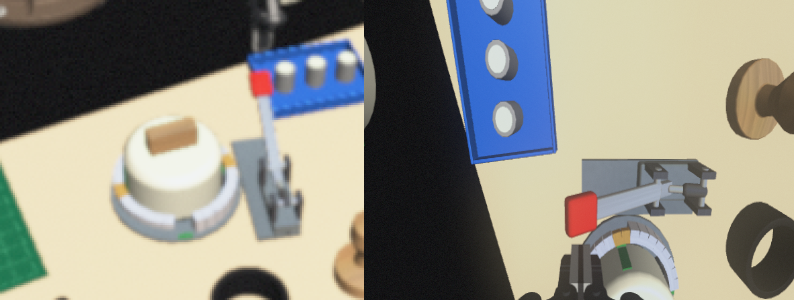

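The cap stays seated, with its green stripe at the brass notch. The shut fingers are above the red pad, so I press the lever next.

Request:
play_rows:
  rows:
    - [0.002,-0.002,0.06,0,0,0,0]
    - [0.002,-0.002,0.1,0,0,0,0]
    - [0.002,-0.004,0.12,0,0,0,0]
    - [0.002,-0.008,0.14,0,0,0,0]
    - [0.002,-0.014,0.165,0,0,0,0]
    - [0.002,-0.018,0.19,0,0,0,0]
    - [0.002,-0.02,0.205,0,0,0,0]
    - [0.002,-0.022,0.21,0,0,0,0]

```text
time_s: 44.4
ee_pos: [0.4972, 0.1559, 0.0625]
tcp_rot: [-179.9, 0.0, 74.3]
wrist_force: [-0.3, -0.0, 0.0]
width: 0.0001
grip_force: 0.0
```

Request:
play_rows:
  rows:
    - [0,0,0.005,0,0,0,0]
    - [0,-0.002,0.01,0,0,0,0]
    - [0,-0.002,0.015,0,0,0,0]
    - [0,-0.002,0.018,0,0,0,0]
    - [0,-0.002,0.018,0,0,0,0]
    - [0,-0.002,0.018,0,0,0,0]
    - [0,-0.002,0.018,0,0,0,0]
    - [0,-0.002,0.018,0,0,0,0]

```text
time_s: 45.07
ee_pos: [0.497, 0.1563, 0.0547]
tcp_rot: [180.0, -0.0, 74.3]
wrist_force: [-1.2, -0.2, 5.5]
width: 0.0004
grip_force: 3.0
```

Request:
play_rows:
  rows:
    - [0,0,-0.05,0,0,0,0]
    - [0,0,-0.12,0,0,0,0]
    - [0,0,-0.2,0,0,0,0]
    - [0,0,-0.28,0,0,0,0]
    - [0,0,-0.36,0,0,0,0]
    - [0,0,-0.4,0,0,0,0]
    - [0,0,-0.4,0,0,0,0]
    - [0,0,-0.4,0,0,0,0]

```text
time_s: 45.73
ee_pos: [0.4973, 0.1564, 0.2557]
tcp_rot: [179.8, -0.1, 74.3]
wrist_force: [0.8, 0.0, -0.5]
width: -0.0001
grip_force: 0.0
```

```bash
python3 - <<'E'
from h import *
c=robot.camera('top'); save(c,'t12'); d=robot.camera('scene'); save(d,'s12')
see(d,['spent0_center','cap_grip'],{'spent0_center':.024,'cap_grip':.103})
e=robot.camera('wrist'); save(e,'w12')
b=cv2.imread('pics/s12.png')[150:330,190:430]; a=cv2.imread('pics/w12.png'); cv2.imwrite('pics/k.png',np.hstack([cv2.resize(b,(400,300),interpolation=3),cv2.resize(a,(400,300))]))
E
```

```text
spent0_center 0.54 [390.2 180.6] [0.4522 0.3238 0.024 ]
cap_grip 0.9 [309.9 208.8] [0.5293 0.0174 0.103 ]
cap_grip 0.81 [356.8 123.6] [0.2316 0.3211 0.103 ]
cap_grip 0.7 [419.3 125.9] [0.3338 0.5003 0.103 ]
cap_grip 0.61 [283.  242.6] [ 0.608  -0.0905  0.103 ]
```

View pics/k.png

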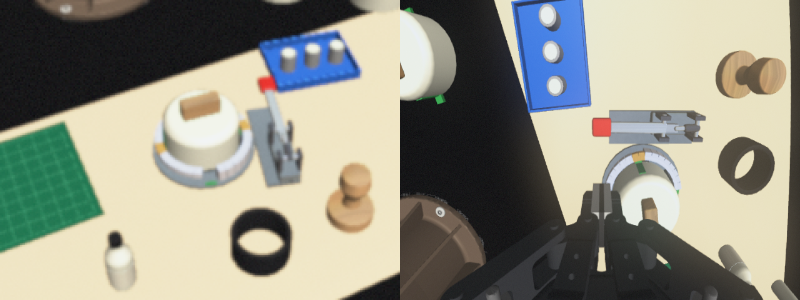

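The lever stays down by itself at about (600,127) in the crop, the cap is locked, the mat is empty and the three spent cartridges stand in the tray. The robot touches nothing, so I hand in.

```bash
python3 - <<'E'
from h import *
c=robot.camera('scene'); print(blobs(c,(8,150,120),(35,255,255),.038,15))
print(robot.finish_job())
E
```

```text
[([172.3, 383.2], 1010, [808.3, -418.8])]
the job is handed in; nothing more can be done
None
```

I handed the job in: the three spent cartridges are in the blue tray, both fresh ones stand upright in their own pockets, the cap is turned and locked in its notch, and the lever stays down; I didn't touch the tape, ink bottle or stamp, the first fresh cartridge had to be reseated once, and pressing the cap down briefly showed 47 N at the wrist.

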